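Fit the matching well plate to a block heater, load the sample cells and switch on

TASK

Get the nearest of the three block heaters ready for a run: of the three well plates find, by trying them on, the one that drops over this heater's two dowel pins, seat it flat on the heater, and leave the plates that do not fit lying flat on the bench. Then stand every sample cell in a window of the fitted plate, mouth up and base down on the heater's top, and last of all switch the heater on with the toggle on its control box. Leave the jars and the beaker where they stand.

Things in the scene. Friction and masses are not known exactly. Their poses are not given: they have to be found in the camera images.
- heater: The nearest of a bank of three round block heaters, fixed: cream drum, black rim, 230 mm across, 90 mm high, origin under its centre. Two upright steel dowel pins stand on its top, at (0, +-d) in its own x, y: d = 34, 43 or 52 mm (varies, not reported). Pins: 10 mm thick up to 15 mm, tapering to 4 mm at 24 mm above the top. Its x axis is within 0.25 rad of world x.
- heater_top (a point): Centre of the heater's flat top, 90 mm above the bench, axes as the heater's.
- well1 (a point): Centre of a dark 40 mm square heating spot on the heater's top (-40, -40 mm along the heater's x and y): where a cell stands.
- well2 (a point): Centre of a dark 40 mm square heating spot on the heater's top (-40, +40 mm along the heater's x and y): where a cell stands.
- well3 (a point): Centre of a dark 40 mm square heating spot on the heater's top (+40, -40 mm along the heater's x and y): where a cell stands.
- well4 (a point): Centre of a dark 40 mm square heating spot on the heater's top (+40, +40 mm along the heater's x and y): where a cell stands.
- plate_a: Aluminium plate, loose, 0.55 kg, 144 x 144 x 20 mm. Origin under its centre. Four 46 mm square through-windows at (+-40, +-40) mm; two 13 mm dowel holes at (0, +-34) mm. Black grip block in the middle: 36 mm along x, 12 mm along y, its top 50 mm above the underside. The plates differ only in hole spacing; the one that fits lies flat on the heater, a window over each spot; half-turn symmetric.
- plate_b: Aluminium plate, loose, 0.55 kg, 144 x 144 x 20 mm. Origin under its centre. Four 46 mm square through-windows at (+-40, +-40) mm; two 13 mm dowel holes at (0, +-43) mm. Black grip block in the middle: 36 mm along x, 12 mm along y, its top 50 mm above the underside. The plates differ only in hole spacing; the one that fits lies flat on the heater, a window over each spot; half-turn symmetric.
- plate_c: Aluminium plate, loose, 0.55 kg, 144 x 144 x 20 mm. Origin under its centre. Four 46 mm square through-windows at (+-40, +-40) mm; two 13 mm dowel holes at (0, +-52) mm. Black grip block in the middle: 36 mm along x, 12 mm along y, its top 50 mm above the underside. The plates differ only in hole spacing; the one that fits lies flat on the heater, a window over each spot; half-turn symmetric.
- cell1: Square steel sample cell, open at one end: 40 x 40 mm, 75 mm long, walls 4 mm, about 0.16 kg, yellow collar round its mouth. Origin at its middle; its x axis points out of the mouth. At the start it lies on one side on the bench, mouth roughly to the right (-y, within 0.7 rad). May be absent (None).
- cell1_base (a point): Middle of the closed end of cell1, 37.5 mm from its origin. Axes as the cell's.
- cell2: Square steel sample cell, open at one end: 40 x 40 mm, 75 mm long, walls 4 mm, about 0.16 kg, yellow collar round its mouth. Origin at its middle; its x axis points out of the mouth. At the start it lies on one side on the bench, mouth roughly to the right (-y, within 0.7 rad). May be absent (None).
- cell2_base (a point): Middle of the closed end of cell2, 37.5 mm from its origin. Axes as the cell's.
- cell3: Square steel sample cell, open at one end: 40 x 40 mm, 75 mm long, walls 4 mm, about 0.16 kg, yellow collar round its mouth. Origin at its middle; its x axis points out of the mouth. At the start it lies on one side on the bench, mouth roughly towards the robot (-x, within 0.5 rad). May be absent (None).
- cell3_base (a point): Middle of the closed end of cell3, 37.5 mm from its origin. Axes as the cell's.
- cell4: Square steel sample cell, open at one end: 40 x 40 mm, 75 mm long, walls 4 mm, about 0.16 kg, yellow collar round its mouth. Origin at its middle; its x axis points out of the mouth. At the start it lies on one side on the bench, mouth roughly towards the robot (-x, within 0.5 rad). May be absent (None).
- cell4_base (a point): Middle of the closed end of cell4, 37.5 mm from its origin. Axes as the cell's.
- power (a joint): Toggle switch on top of the control box in front of the heater: 0 rad = off, leaning to the robot; 0.9 rad = fully on, leaning away. It stays where it is left and moves at about 1 to 2 N at its tip.
- power_tip (a point): Centre of the 26 mm black ball at the tip of the switch, about 127 mm above the bench when off or on. The lever is 55 mm long and pivots about a level axis 50 mm below the tip. Its base block is 70 x 50 mm, top 80 mm above the bench, on a fixed control box 110 x 120 mm, 55 mm high, turned within 0.1 rad of world x.
- jar_1: Closed sample jar, 54 mm across, 68 mm high, loose, yellow lid, behind the cells. Origin under its centre. Not part of the job.
- jar_2: Closed sample jar as jar_1, white lid, in front of the heater. Origin under its centre. Not part of the job.
- jar_3: Closed sample jar as jar_1, yellow lid, at the left near the plates. Origin under its centre. Not part of the job.
- beaker: Glass beaker, 72 mm across, 95 mm high, loose, beside the plates. Origin under its centre. Not part of the job.
Not all that is in view belongs to the job. What is shaped like the plate_b but purple or red is not meant.

How it is judged:
On the way, in this order (a step that is already met when the one before it is completed fails the run):
1. the plate that fits lies home on the heater's pins, let go ((((z of plate_a in the frame of heater_top between -0.004 and 0.004 m and horizontal distance between plate_a and heater_top below 0.006 m and angle between the y axis of plate_a and the y axis of heater, either way round below 0.1 rad and angle between plate_a's own z axis and vertical below 0.05 rad) and (linear speed of plate_a below 0.02 m/s and angular speed of plate_a below 0.2 rad/s) and contact force between plate_a and the fingers below 0.05 N) or ((z of plate_b in the frame of heater_top between -0.004 and 0.004 m and horizontal distance between plate_b and heater_top below 0.006 m and angle between the y axis of plate_b and the y axis of heater, either way round below 0.1 rad and angle between plate_b's own z axis and vertical below 0.05 rad) and (linear speed of plate_b below 0.02 m/s and angular speed of plate_b below 0.2 rad/s) and contact force between plate_b and the fingers below 0.05 N) or ((z of plate_c in the frame of heater_top between -0.004 and 0.004 m and horizontal distance between plate_c and heater_top below 0.006 m and angle between the y axis of plate_c and the y axis of heater, either way round below 0.1 rad and angle between plate_c's own z axis and vertical below 0.05 rad) and (linear speed of plate_c below 0.02 m/s and angular speed of plate_c below 0.2 rad/s) and contact force between plate_c and the fingers below 0.05 N))), for 0.2 s.
2. every cell stands mouth up in a window of the fitted plate, let go ((((z of plate_a in the frame of heater_top between -0.004 and 0.004 m and horizontal distance between plate_a and heater_top below 0.006 m and angle between the y axis of plate_a and the y axis of heater, either way round below 0.1 rad and angle between plate_a's own z axis and vertical below 0.05 rad) and (linear speed of plate_a below 0.02 m/s and angular speed of plate_a below 0.2 rad/s) and contact force between plate_a and the fingers below 0.05 N) or ((z of plate_b in the frame of heater_top between -0.004 and 0.004 m and horizontal distance between plate_b and heater_top below 0.006 m and angle between the y axis of plate_b and the y axis of heater, either way round below 0.1 rad and angle between plate_b's own z axis and vertical below 0.05 rad) and (linear speed of plate_b below 0.02 m/s and angular speed of plate_b below 0.2 rad/s) and contact force between plate_b and the fingers below 0.05 N) or ((z of plate_c in the frame of heater_top between -0.004 and 0.004 m and horizontal distance between plate_c and heater_top below 0.006 m and angle between the y axis of plate_c and the y axis of heater, either way round below 0.1 rad and angle between plate_c's own z axis and vertical below 0.05 rad) and (linear speed of plate_c below 0.02 m/s and angular speed of plate_c below 0.2 rad/s) and contact force between plate_c and the fingers below 0.05 N)) and angle between each of cell1, cell2, cell3, cell4's own x axis and vertical below 0.12 rad and z of each of cell1_base, cell2_base, cell3_base, cell4_base in the frame of heater_top below 0.005 m and (horizontal distance between cell1_base and well1 below 0.01 m or horizontal distance between cell1_base and well2 below 0.01 m or horizontal distance between cell1_base and well3 below 0.01 m or horizontal distance between cell1_base and well4 below 0.01 m) and linear speed of each of cell1, cell2, cell3, cell4 below 0.02 m/s and angular speed of each of cell1, cell2, cell3, cell4 below 0.2 rad/s and contact force between each of cell1, cell2, cell3, cell4 and the fingers below 0.05 N and (horizontal distance between cell2_base and well1 below 0.01 m or horizontal distance between cell2_base and well2 below 0.01 m or horizontal distance between cell2_base and well3 below 0.01 m or horizontal distance between cell2_base and well4 below 0.01 m) and (horizontal distance between cell3_base and well1 below 0.01 m or horizontal distance between cell3_base and well2 below 0.01 m or horizontal distance between cell3_base and well3 below 0.01 m or horizontal distance between cell3_base and well4 below 0.01 m) and (horizontal distance between cell4_base and well1 below 0.01 m or horizontal distance between cell4_base and well2 below 0.01 m or horizontal distance between cell4_base and well3 below 0.01 m or horizontal distance between cell4_base and well4 below 0.01 m)), for 0.2 s.
3. the heater is switched on (value of joint power above 0.75 rad), for 0.2 s.
At the end, for the whole second after the job is handed in: One plate seated on both pins (underside within 4 mm of the top, centre 6 mm, 0.1 rad), the others flat on the bench (6 mm, 0.06 rad); each present cell mouth up (0.12 rad), base within 5 mm of the top and 10 mm of a spot; let go; switch past 0.75 rad ((((z of plate_a in the frame of heater_top between -0.004 and 0.004 m and horizontal distance between plate_a and heater_top below 0.006 m and angle between the y axis of plate_a and the y axis of heater, either way round below 0.1 rad and angle between plate_a's own z axis and vertical below 0.05 rad) and contact force between plate_a and the fingers below 0.05 N) or ((z of plate_b in the frame of heater_top between -0.004 and 0.004 m and horizontal distance between plate_b and heater_top below 0.006 m and angle between the y axis of plate_b and the y axis of heater, either way round below 0.1 rad and angle between plate_b's own z axis and vertical below 0.05 rad) and contact force between plate_b and the fingers below 0.05 N) or ((z of plate_c in the frame of heater_top between -0.004 and 0.004 m and horizontal distance between plate_c and heater_top below 0.006 m and angle between the y axis of plate_c and the y axis of heater, either way round below 0.1 rad and angle between plate_c's own z axis and vertical below 0.05 rad) and contact force between plate_c and the fingers below 0.05 N)) and angle between each of cell1, cell2, cell3, cell4's own x axis and vertical below 0.12 rad and z of each of cell1_base, cell2_base, cell3_base, cell4_base in the frame of heater_top below 0.005 m and (horizontal distance between cell1_base and well1 below 0.01 m or horizontal distance between cell1_base and well2 below 0.01 m or horizontal distance between cell1_base and well3 below 0.01 m or horizontal distance between cell1_base and well4 below 0.01 m) and contact force between each of cell1, cell2, cell3, cell4 and the fingers below 0.05 N and (horizontal distance between cell2_base and well1 below 0.01 m or horizontal distance between cell2_base and well2 below 0.01 m or horizontal distance between cell2_base and well3 below 0.01 m or horizontal distance between cell2_base and well4 below 0.01 m) and (horizontal distance between cell3_base and well1 below 0.01 m or horizontal distance between cell3_base and well2 below 0.01 m or horizontal distance between cell3_base and well3 below 0.01 m or horizontal distance between cell3_base and well4 below 0.01 m) and (horizontal distance between cell4_base and well1 below 0.01 m or horizontal distance between cell4_base and well2 below 0.01 m or horizontal distance between cell4_base and well3 below 0.01 m or horizontal distance between cell4_base and well4 below 0.01 m) and ((height (world z) of plate_a below 0.006 m and angle between plate_a's own z axis and vertical below 0.06 rad) or (z of plate_a in the frame of heater_top between -0.004 and 0.004 m and horizontal distance between plate_a and heater_top below 0.006 m and angle between the y axis of plate_a and the y axis of heater, either way round below 0.1 rad and angle between plate_a's own z axis and vertical below 0.05 rad)) and ((height (world z) of plate_b below 0.006 m and angle between plate_b's own z axis and vertical below 0.06 rad) or (z of plate_b in the frame of heater_top between -0.004 and 0.004 m and horizontal distance between plate_b and heater_top below 0.006 m and angle between the y axis of plate_b and the y axis of heater, either way round below 0.1 rad and angle between plate_b's own z axis and vertical below 0.05 rad)) and ((height (world z) of plate_c below 0.006 m and angle between plate_c's own z axis and vertical below 0.06 rad) or (z of plate_c in the frame of heater_top between -0.004 and 0.004 m and horizontal distance between plate_c and heater_top below 0.006 m and angle between the y axis of plate_c and the y axis of heater, either way round below 0.1 rad and angle between plate_c's own z axis and vertical below 0.05 rad)) and value of joint power above 0.75 rad); the robot touches nothing.
It fails at once if jar 1 moved more than 60 mm or tipped over (distance of jar_1 from where it was at the start of the episode above 0.06 m or angle between jar_1's own z axis and vertical above 0.5 rad).
It fails at once if jar 2 moved more than 60 mm or tipped over (distance of jar_2 from where it was at the start of the episode above 0.06 m or angle between jar_2's own z axis and vertical above 0.5 rad).
It fails at once if jar 3 moved more than 60 mm or tipped over (distance of jar_3 from where it was at the start of the episode above 0.06 m or angle between jar_3's own z axis and vertical above 0.5 rad).
It fails at once if beaker moved more than 60 mm or tipped over (distance of beaker from where it was at the start of the episode above 0.06 m or angle between beaker's own z axis and vertical above 0.5 rad).
Of cell1, cell2, cell3, cell4 only 3 to 4 are there at a start; the rules pass over those that are not, and their reading is None.
At some moment in a run one of cell1, cell2, cell3, cell4, plate_a, plate_b, plate_c may be knocked a few centimetres aside while the robot is not near it.
It also fails if it takes over 210 s, if anything falls off the work surface, if the arm or the gripper's body presses on something with over 40 N, if the wrist force passes 120 N, or if a joint passes its speed limit or range.

ROBOT

A 7-joint arm with a two-finger parallel gripper is mounted at the origin on the work surface. World frame = base frame: x ahead of the robot, y to its left, z up, the work surface at z = 0. Lengths are in m, angles in rad, forces in N, time in s.
With the tool pointing down it reaches from about 0.425 to 0.95 m from the base axis. Payload 4.7 kg.
Tool frame: the origin (TCP) lies at the very end of the fingers, on their centre line; the grasp point (between the pads) lies 19 mm behind it (manip.hold_point_z is the distance from the TCP to the grasp point, in m); z points along the fingers, y is the line along which they close (so a half turn about z gives the same grasp; the last joint's range is limited). The gripper opens to 87 mm and grips with 3 to 60 N. Pads are 19 mm wide; open, the fingers measure 117 mm over their backs; the gripper's body (75 mm by 190 mm) begins 51 mm behind the grasp point.
Start: joints at [1.226, 0.469, -0.049, 1.532, 0.024, 1.141, -0.082], TCP at [0.21, -0.642, 0.223] pointing down, gripper open.
Joint ranges: [-2.59, 2.59], [-0.33, 1.99], [-1.39, 1.29], [0.1, 2.45], [-1.04, 4.18], [0.21, 1.99], [-2.66, 2.66]. Speed limits (rad/s): [2.57, 2.57, 3.14, 3.14, 3.14, 3.14, 3.14].

INTERFACE

Orientations are given as a rotation vector (axis times angle).
In Python, from workcell import manip gives the robot as it stands. The module is installed in compiled form; this text tells all that it offers.
- The arm moves only by the tool drive_tool, never from a script. Its argument "steps" is a list of rows, each a list of 7 numbers: the shift along the tool's x, y, z in cm, then the turn, a rotation vector about the tool's x, y, z in degrees, then the closure, from 0 (fully open) to 1 (shut). In form: [[dx, dy, dz, wx, wy, wz, jaw], ...]. A call has 1 to 8 rows; each row is the pose to reach, as a shift and turn from the pose commanded when the call began, along the tool's axes at that moment; what a row does not reach only later rows make up. A row lasts 1/10 s, in which the tool goes at most 50 mm and 8.59 degrees, less where a joint would pass 70% of its speed; a pose out of reach is approached as far as the arm can. A call with a gripper value outside its range is refused whole. The fingers move at their own pace and stop on an object; "newtons" is the grip in N (left out, the last holds). Time passes only in rows, so rows that repeat a pose let the fingers close. It gives the time, the measured TCP pose, the force, the opening and the grip force at its end, in the units of the state.
- manip.observe(): the state, without advancing time (a new reading comes with each control period).
- manip.grab_frame(name): name is "side" or "top" or "wrist"; returns (picture, depth): 480x640x3 uint8, blue, green, red; 480x640 float32, m along the optical axis (not along the pixel's ray), 0 where there is no reading.
- manip.camera_info(name): a dict with "mtx" (3x3 intrinsics, pixels), "R" (3x3) and "t" (3): a world point X has camera coordinates R X + t; the wrist camera has in their place "hand_eye" (4x4, takes a point from camera to tool coordinates, whose origin is the TCP and whose axes are the flange's). Camera axes: x right, y down, z forward; pixel columns grow to the right and rows downward; lengths in m; the calibration is good to about 2 mm. The wrist camera is an equidistant fisheye: a pixel r from the principal point sees the ray r / f radians off the axis. A picture is of the moment at which its call begins: read the wrist's pose just before it. camera_info takes no time and is no camera call.
- manip.sign_off(): hands the job in; it is judged then, once.
The state is a dict: "clock": time; "joint_positions": joint angles; "joint_vel": joint speeds; "tau": joint torques, N m; "tcp_pos": TCP position; "tcp_rot": TCP orientation; "wrist_force": force on the tool from outside, world axes, zero at the start; "torque": the same for the moment, N m; "opening": finger opening in m; "grasp_force": force on a finger pad.
Only numpy, scipy, OpenCV 4.12 (cv2) and the standard library are available. Lean on these libraries where they do the work, as an engineer would, in place of code of your own. Each camera call takes 0.05 s, during which the arm holds its last target. There are 200 camera calls.

## Working session

There is one attempt and no reset: what is moved stays moved. The work goes in short steps, Python scripts to look and compute and a tool call to move; the robot and the scene stay as the last step left them, time stands still between calls to the robot, and variables do not carry over. Pictures are saved under pics/ and viewed, at most 14 in all, crops included, and the job is handed in when it is done.

Besides the shell and the picture viewer there is one more tool, called after "Call:" in YAML: its name, and indented under it one key for each argument. drive_tool: Moves the arm, as the interface text tells. Its arguments: {"type":"object","properties":{"steps":{"type":"array","items":{"type":"array","items":{"type":"number"}}},"newtons":{"type":"number"}},"required":["steps"]}

```bash
mkdir -p pics
cat > h.py <<'E'
import numpy as np, cv2
from workcell import manip
from scipy.spatial.transform import Rotation as Ro
def world(name,d,pts,ci):
    K=ci["mtx"];out=[]
    for u,v in pts:
        p=d[max(0,v-1):v+2,max(0,u-1):u+2];p=p[p>0];z=np.median(p) if len(p) else np.nan
        c=np.array([(u-K[0,2])/K[0,0]*z,(v-K[1,2])/K[1,1]*z,z]);out.append(ci["R"].T@(c-ci["t"]))
    return np.array(out)
def ray(ci,u,v,h):
    K=np.array(ci["mtx"]);R=np.array(ci["R"]);t=np.array(ci["t"])
    o=-R.T@t; d=R.T@np.array([(u-K[0,2])/K[0,0],(v-K[1,2])/K[1,1],1]); return o+d*(h-o[2])/d[2]
E
python3 - <<'E'
from h import *
s=manip.observe();print({k:np.round(v,3) for k,v in s.items()})
for n in ("top","side"):
    p,d=manip.grab_frame(n);cv2.imwrite(f"pics/{n}0.png",p);np.save(f"{n}0.npy",d);print(n,manip.camera_info(n))
print(manip.camera_info("wrist"),manip.hold_point_z)
E
```

```text
{'clock': np.float64(0.0), 'joint_positions': array([ 1.226,  0.469, -0.049,  1.534,  0.024,  1.141, -0.082]), 'joint_vel': array([-0.001,  0.002,  0.002, -0.003,  0.001,  0.002,  0.001]), 'tau': array([ 0.0000e+00, -5.0797e+01, -8.1000e-02, -2.3615e+01, -6.1000e-02,
        3.8000e-02,  0.0000e+00]), 'tcp_pos': array([ 0.209, -0.641,  0.221]), 'tcp_rot': array([-3.101e+00, -4.940e-01,  1.000e-03]), 'wrist_force': array([0.281, 0.7  , 0.05 ]), 'torque': array([ 0.03 , -0.065, -0.027]), 'grasp_force': np.float64(0.0), 'opening': np.float64(0.087)}
top {'mtx': array([[611.87212948,   0.        , 336.8950028 ],
       [  0.        , 611.87212948, 248.89797292],
       [  0.        ,   0.        ,   1.        ]]), 'R': array([[ 0.00228766, -0.99999273, -0.00305223],
       [-0.99142833, -0.00186933, -0.13063835],
       [ 0.13063169,  0.00332493, -0.99142539]]), 't': array([0.11790915, 0.45197042, 1.61809144])}
side {'mtx': array([[574.46693658,   0.        , 319.37578689],
       [  0.        , 574.46693658, 234.67537453],
       [  0.        ,   0.        ,   1.        ]]), 'R': array([[ 0.8826958 , -0.46979448, -0.01188561],
       [-0.24728073, -0.44281097, -0.86184145],
       [ 0.39962528,  0.76368291, -0.50703851]]), 't': array([-0.33574125,  0.25533634,  1.53023943])}
{'mtx': array([[371.64829954,   0.        , 319.15256545],
       [  0.        , 371.64829954, 244.80484079],
       [  0.        ,   0.        ,   1.        ]]), 'hand_eye': array([[ 2.87819661e-04, -9.52818349e-01, -3.03540954e-01,
         8.41119245e-02],
       [ 9.99999958e-01,  2.69458473e-04,  1.02373901e-04,
        -2.02742041e-04],
       [-1.57520494e-05, -3.03540971e-01,  9.52818387e-01,
        -1.61881569e-01],
       [ 0.00000000e+00,  0.00000000e+00,  0.00000000e+00,
         1.00000000e+00]])} 0.0187
```

View pics/top0.png

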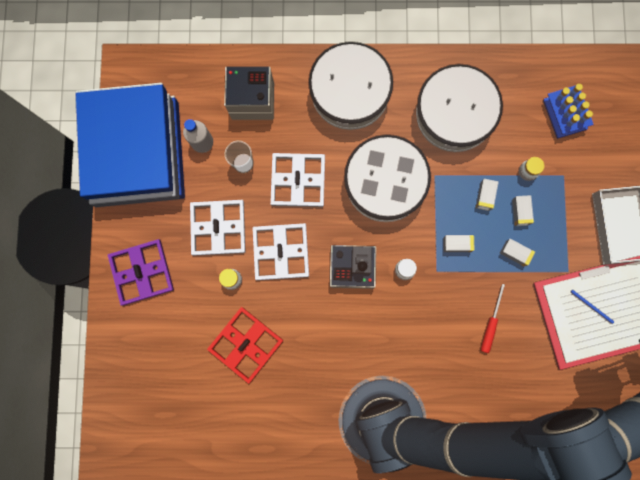

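View pics/side0.png

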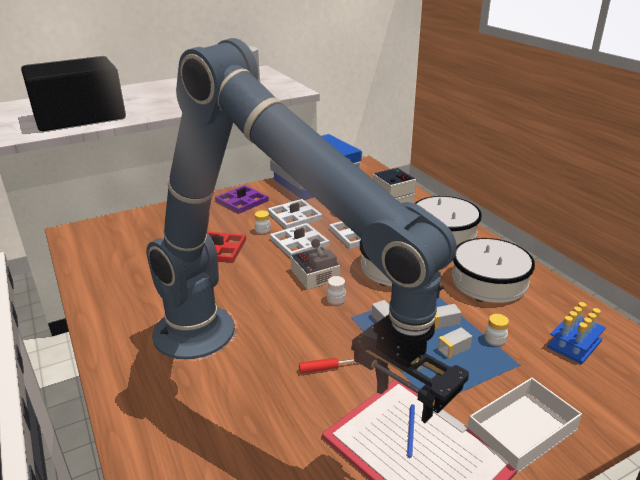

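Top view: white plates at (298,180), (217,228) and (280,251). The look-alikes are purple (140,272) and red (245,345), so not meant. The nearest heater is at (387,177), with two others at (350,84) and (459,105). There are four cells, at (487,194), (524,210), (460,243) and (518,252). The switch is at (360,262), the jars at (532,168), (406,269) and (230,279), and the beaker at (240,157).

Run:
```python
from h import *
p=cv2.imread("pics/top0.png")
a=cv2.resize(p[130:290,185:445],None,fx=3,fy=3,interpolation=cv2.INTER_CUBIC)
b=cv2.resize(p[150:280,430:570],None,fx=4.5,fy=4.5,interpolation=cv2.INTER_CUBIC)
cv2.imwrite("pics/cropA.png",a);cv2.imwrite("pics/cropB.png",b)
```

```text
(no output)
```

View pics/cropA.png

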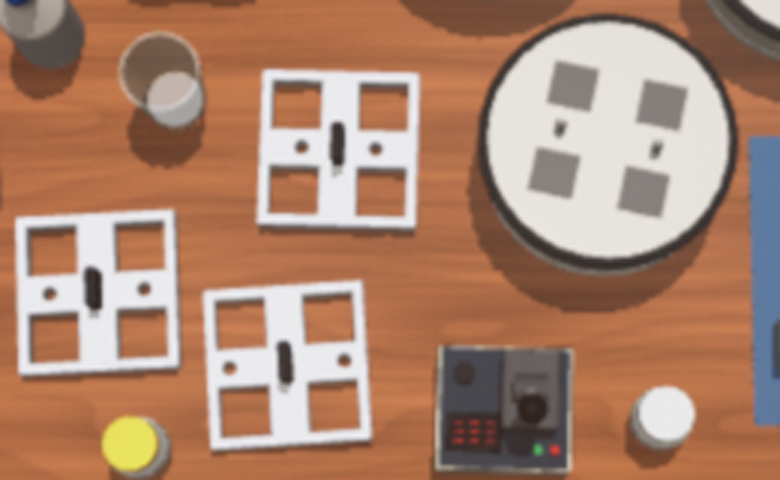

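View pics/cropB.png

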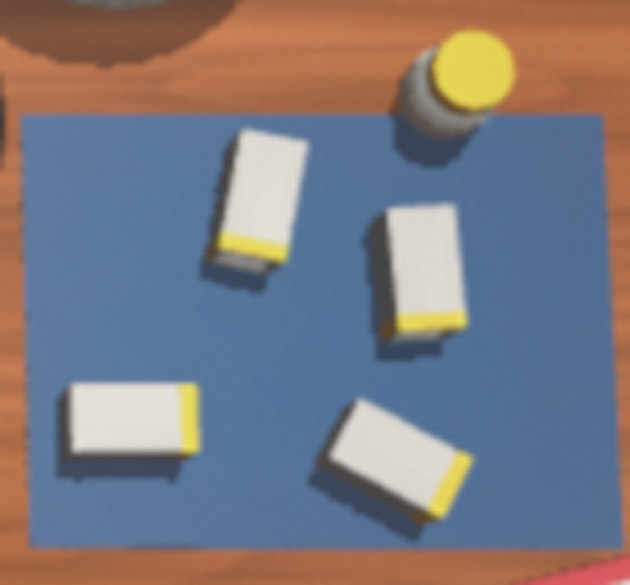

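The crops show plate hole spacings of roughly 24, 31 and 38 px, against about 33 px between the pins. That points to the left plate at (217,228). I'll measure it from the depth image.

```bash
cat >> h.py <<'E'
def cloud(name,d):
    ci=manip.camera_info(name);K=ci["mtx"];v,u=np.mgrid[:480,:640]
    c=np.stack([(u-K[0,2])/K[0,0]*d,(v-K[1,2])/K[1,1]*d,d],-1);return (c-ci["t"])@ci["R"]
def rects(P,box,z0,z1,amin=60,extra=None):
    u0,u1,v0,v1=box;m=np.zeros((480,640),np.uint8)
    s=P[v0:v1,u0:u1];m[v0:v1,u0:u1]=(s[...,2]>z0)&(s[...,2]<z1)
    if extra is not None:m&=extra.astype(np.uint8)
    n,l,st,_=cv2.connectedComponentsWithStats(m,connectivity=4)
    for i in range(1,n):
        if st[i,4]<amin: continue
        q=P[l==i];r=cv2.minAreaRect((q[:,:2]*1000).astype(np.float32))
        yield np.round(st[i,:2]+st[i,2:4]/2,0),r,np.median(q[:,2]),st[i,4],q
E
python3 - <<'E'
from h import *
ci=manip.camera_info("top");d=np.load("top0.npy");p=cv2.imread("pics/top0.png");P=cloud("top",d)
print("bench z",P[300,450,2],P[330,150,2])
white=p.min(2)>150
for c,r,z,a,q in rects(P,(185,335,130,290),.010,.032,200,white): print("plate px",c,"rect",np.round(r[0],1),np.round(r[1],1),round(r[2],1),round(z,4),a)
for c,r,z,a,q in rects(P,(430,570,150,280),.028,.052,100): print("cell px",c,np.round(r[0],1),np.round(r[1],1),round(r[2],1),round(z,4),a)
A=lambda x,y,h,o=(185,130),s=3:ray(ci,o[0]+(x+.5)/s-.5,o[1]+(y+.5)/s-.5,h)
for n,a,b in (("P1",(302,147),(376,149)),("P2",(50,294),(144,289)),("P3",(230,368),(344,360))):
    a,b=A(*a,.02),A(*b,.02);print(n,a,b,np.linalg.norm(a-b)*500,(a+b)/2)
a,b=A(560,127,.108),A(657,148,.108);print("pins",np.linalg.norm(a-b)*500,(a+b)/2,np.degrees(np.arctan2(*(a-b)[1::-1]))-90)
W=np.array([A(x,y,.09)for x,y in((573,86),(662,105),(554,172),(643,191))]);c=W.mean(0);print("spots c",c);
e=W[0]+W[2]-W[1]-W[3];print("yaw",np.degrees(np.arctan2(-e[0],e[1])),np.linalg.norm(e)/4)
B=lambda x,y,h=.04:A(x,y,h,(430,150),4.5)
for n,k in dict(A=[(242,130),(308,141),(284,263),(217,247)],B=[(387,206),(456,204),(467,327),(397,333)],C=[(70,382),(199,382),(200,454),(69,454)],D=[(359,399),(471,455),(440,519),(328,456)]).items():
    q=np.array([B(*t) for t in k]);print(n,q.mean(0),[round(np.linalg.norm(q[i]-q[(i+1)%4])*1000) for i in range(4)])
print("tip",A(530,408,.127),P[130+136,185+177],"jars",[A(*t,.068) for t in((663,415),(130,443))],B(474,70,.068),"beaker",A(160,70,.095))
E
```

```text
bench z -0.0019516014790933996 -0.005141443595611309
plate px [298. 180.] rect [648.6 228.9] [145.  146.9] 88.4 0.0186 1509
plate px [218. 228.] rect [514.6 447.2] [145.6 145.9] 3.1 0.0185 1551
plate px [280. 252.] rect [447.8 273.8] [145.5 144.5] 4.0 0.0187 1551
cell px [530. 170.] [ 665.6 -399.8] [52.1 31.1] 43.7 0.0383 102
cell px [488. 194.] [ 604.7 -289.4] [43.8 78.2] 77.9 0.0388 424
cell px [524. 210.] [ 561.6 -385.1] [75.7 42.9] 3.6 0.039 444
cell px [460. 243.] [ 469.2 -208.7] [40.8 77.1] 0.2 0.0391 439
cell px [518. 252.] [ 444.8 -365.6] [76.8 43.3] 61.1 0.0386 459
P1 [0.64768239 0.26121821 0.02      ] [0.64590756 0.19331623 0.02      ] 33.96258678854151 [0.64679497 0.22726722 0.02      ]
P2 [0.51065109 0.48825747 0.02      ] [0.51540345 0.40298066 0.02      ] 42.704566642534516 [0.51302727 0.44561907 0.02      ]
P3 [0.44324767 0.32352141 0.02      ] [0.45072587 0.22065467 0.02      ] 51.56910564705442 [0.44698677 0.27208804 0.02      ]
pins 43.034778310028265 [ 0.63452622 -0.01275412  0.108     ] -12.453487989676574
spots c [ 0.63835085 -0.01379996  0.09      ]
yaw -12.283276704929666 0.03991525766555713
A [ 0.60388565 -0.28989347  0.04      ] [40, 77, 41, 74]
B [ 0.5598389  -0.38676657  0.04      ] [42, 75, 42, 77]
C [ 0.468325   -0.20954103  0.04      ] [77, 43, 78, 43]
D [ 0.44508454 -0.36624233  0.04      ] [73, 43, 75, 39]
tip [0.39635251 0.05675509 0.127     ] [0.39406553 0.05560506 0.140959  ] jars [array([ 0.39657986, -0.06148019,  0.068     ]), array([0.37113471, 0.40339446, 0.068     ])] [ 0.67368671 -0.41072237  0.068     ] beaker [0.69816526 0.38046859 0.095     ]
```

The depth measurements confirm it: the pins are at d = 43 mm, so the left plate (holes 42.7 mm, centre (0.514, 0.446)) is plate_b. All the sizes agree with the description. I'll write a small planner, then move.

```bash
cat > plan.py <<'E'
import json,sys
from h import *
def Rt(psi,lean=0,head=None):
    """tool x at azimuth psi; then lean: tilt tool so body leans 'lean' deg toward azimuth head"""
    c,s=np.cos(np.radians(psi)),np.sin(np.radians(psi))
    R=np.array([[c,s,0],[s,-c,0],[0,0,-1.]])
    if lean:
        h=np.radians(head);ax=np.array([-np.sin(h),np.cos(h),0]);R=Ro.from_rotvec(ax*np.radians(lean)).as_matrix()@R
    return R
def plan(legs,frm=None):
    try:c=json.load(open("cmd.json"))
    except Exception:
        c=dict(p=[.21,-.642,.223],R=Ro.from_rotvec(manip.observe()["tcp_rot"]).as_matrix().tolist())
    p,R=np.array(c["p"]),np.array(c["R"])
    s=manip.observe();print("err mm",np.round((s["tcp_pos"]-p)*1000,1),"deg",np.round(np.degrees((Ro.from_matrix(R).inv()*Ro.from_rotvec(s["tcp_rot"])).as_rotvec()),1),"q",np.round(s["joint_positions"],2),"t",round(float(s["clock"]),1),"F",np.round(s["wrist_force"],1),"open",round(float(s["opening"]),4))
    for q,Rn in legs:
        q=np.array(q,float);dl=R.T@(q-p)*100;w=np.degrees(Ro.from_matrix(R.T@Rn).as_rotvec())
        dl,w=np.round(dl,1 if 0 else 2),np.round(w,1)
        n=max(np.linalg.norm(dl)/5,np.linalg.norm(w)/8.59)
        print(list(map(float,dl))+list(map(float,w)),"rows",round(n,1))
        p=p+R@dl/100;R=R@Ro.from_rotvec(np.radians(w)).as_matrix()
    json.dump(dict(p=p.tolist(),R=R.tolist()),open("cmd.json","w"))
def measured(): 
    s=manip.observe();json.dump(dict(p=s["tcp_pos"].tolist(),R=Ro.from_rotvec(s["tcp_rot"]).as_matrix().tolist()),open("cmd.json","w"))
E
python3 - <<'E'
from plan import *
plan([((.5,-.40,.29),Rt(75)),((.6,.05,.28),Rt(130)),((.514,.4460,.18),Rt(183.1))])
E
```

```text
err mm [-0.5  0.9 -1.4] deg [ 0. -0. -0.] q [ 1.23  0.47 -0.05  1.53  0.02  1.14 -0.08] t 0.1 F [ 0.7 -0.4  0.2] open 0.0871
[35.08, -14.01, -6.68, -0.1, -0.0, -56.9] rows 7.7
[46.05, -1.99, 1.03, 0.0, -0.0, -55.0] rows 9.2
[35.87, 18.85, 10.01, 0.0, 0.0, -53.1] rows 8.3
```

Call:
drive_tool:
  steps:
    - [35.08, -14.01, -6.68, -0.1, 0, -56.9, 0]
    - [35.08, -14.01, -6.68, -0.1, 0, -56.9, 0]
    - [35.08, -14.01, -6.68, -0.1, 0, -56.9, 0]
    - [35.08, -14.01, -6.68, -0.1, 0, -56.9, 0]
    - [35.08, -14.01, -6.68, -0.1, 0, -56.9, 0]
    - [35.08, -14.01, -6.68, -0.1, 0, -56.9, 0]
    - [35.08, -14.01, -6.68, -0.1, 0, -56.9, 0]
    - [35.08, -14.01, -6.68, -0.1, 0, -56.9, 0]

```text
clock: 0.9
tcp_pos: [0.5026, -0.3958, 0.2898]
tcp_rot: [2.486, 1.919, 0.004]
wrist_force: [0.2, 0.7, -0.4]
opening: 0.0868
grasp_force: 0.0
```

Call:
drive_tool:
  steps:
    - [39, -1.8, 1, 0, 0, -46, 0]
    - [39, -1.8, 1, 0, 0, -46, 0]
    - [39, -1.8, 1, 0, 0, -46, 0]
    - [39, -1.8, 1, 0, 0, -46, 0]
    - [39, -1.8, 1, 0, 0, -46, 0]
    - [39, -1.8, 1, 0, 0, -46, 0]
    - [39, -1.8, 1, 0, 0, -46, 0]
    - [39, -1.8, 1, 0, 0, -46, 0]

```text
clock: 1.7
tcp_pos: [0.583, -0.015, 0.2788]
tcp_rot: [1.544, 2.735, 0.0]
wrist_force: [0.2, -0.6, -0.0]
opening: 0.0873
grasp_force: 0.0
```

Run:
```python
from plan import *
measured()
plan([((.6,.2,.24),Rt(155)),((.514,.4460,.16),Rt(183.1))])
```

```text
err mm [0. 0. 0.] deg [ 0. -0. -0.] q [ 0.46  0.35 -0.66  1.66  0.23  1.21  0.29] t 1.7 F [ 0.2 -0.6 -0. ] open 0.0873
[17.53, 12.56, 3.87, 0.0, 0.1, -33.9] rows 4.4
[18.18, 18.66, 8.02, 0.0, -0.0, -28.1] rows 5.5
```

Call:
drive_tool:
  steps:
    - [17.53, 12.56, 3.87, 0, 0, -33.9, 0]
    - [17.53, 12.56, 3.87, 0, 0, -33.9, 0]
    - [17.53, 12.56, 3.87, 0, 0, -33.9, 0]
    - [17.53, 12.56, 3.87, 0, 0, -33.9, 0]
    - [17.53, 12.56, 3.87, 0, 0, -33.9, 0]
    - [17.53, 12.56, 3.87, 0, 0, -33.9, 0]

```text
clock: 2.3
tcp_pos: [0.599, 0.2011, 0.239]
tcp_rot: [-0.672, -3.067, -0.001]
wrist_force: [0.1, -0.8, -0.4]
opening: 0.0867
grasp_force: 0.0
```

Call:
drive_tool:
  steps:
    - [18.18, 18.66, 8.02, 0, 0, -28.1, 0]
    - [18.18, 18.66, 8.02, 0, 0, -28.1, 0]
    - [18.18, 18.66, 8.02, 0, 0, -28.1, 0]
    - [18.18, 18.66, 8.02, 0, 0, -28.1, 0]
    - [18.18, 18.66, 8.02, 0, 0, -28.1, 0]
    - [18.18, 18.66, 8.02, 0, 0, -28.1, 0]
    - [18.18, 18.66, 8.02, 0, 0, -28.1, 0]
    - [18.18, 18.66, 8.02, 0, 0, -28.1, 0]

```text
clock: 3.1
tcp_pos: [0.5163, 0.4412, 0.1591]
tcp_rot: [-0.08, 3.139, -0.005]
wrist_force: [0.4, -0.9, -0.1]
opening: 0.0868
grasp_force: 0.0
```

```bash
cat >> h.py <<'E'
def wray(u,v,h,s):
    ci=manip.camera_info("wrist");K=ci["mtx"];x,y=(u-K[0,2])/K[0,0],(v-K[1,2])/K[1,1];r=np.hypot(x,y)+1e-9
    c=np.array([np.sin(r)*x/r,np.sin(r)*y/r,np.cos(r)]);R=Ro.from_rotvec(s["tcp_rot"]).as_matrix();H=ci["hand_eye"]
    o=s["tcp_pos"]+R@H[:3,3];d=R@H[:3,:3]@c;return o+d*(h-o[2])/d[2]
E
python3 - <<'E'
from plan import *
plan([])
p,d=manip.grab_frame("wrist");cv2.imwrite("pics/w1.png",p)
E
```

```text
err mm [ 2.3 -4.7 -0.9] deg [ 0.2 -0.1  0.2] q [-0.23  0.68 -0.85  1.55  0.55  1.16  0.43] t 3.1 F [ 0.4 -0.9 -0.1] open 0.0868
```

View pics/w1.png

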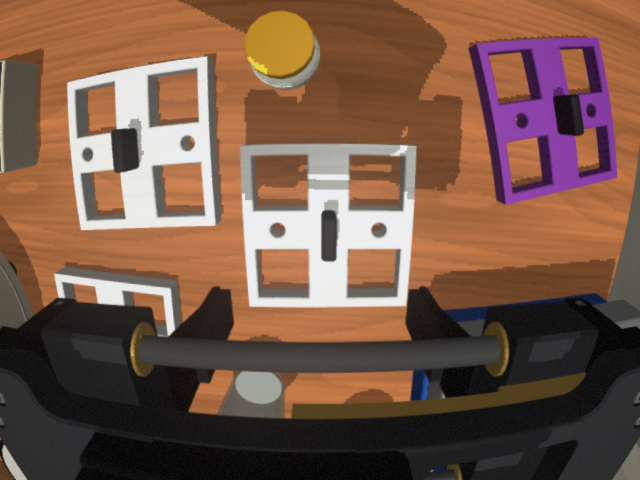

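The wrist view shows the plate with holes at (277.5,230) and (378.5,230) and the block between them. The open fingers straddle its line. The beaker base at (258,388) is near, on the outer side.

Run:
```python
from plan import *
s=manip.observe()
a,b=wray(277.5,230,.02,s),wray(378.5,230,.02,s);print(a,b,(a+b)/2,np.linalg.norm(a-b),np.degrees(np.arctan2(*(b-a)[1::-1]))-90)
measured()
c=(a+b)/2
plan([((c[0],c[1],.08),Rt(183.1)),((c[0],c[1],.026),Rt(183.1))])
```

```text
[0.51828441 0.40521395 0.02      ] [0.5139178  0.49054868 0.02      ] [0.5161011  0.44788131 0.02      ] 0.08544638326177251 2.9292883549120603
err mm [0. 0. 0.] deg [-0.  0.  0.] q [-0.23  0.68 -0.85  1.55  0.55  1.16  0.43] t 3.1 F [ 0.3 -0.1 -0.2] open 0.0871
[0.09, 0.76, 7.94, -0.2, 0.1, -0.3] rows 1.6
[-0.0, 0.0, 5.4, 0.0, 0.0, 0.0] rows 1.1
```

Call:
drive_tool:
  steps:
    - [0.1, 0.5, 7.9, 0, 0, 0, 0]
    - [0.1, 0.5, 7.9, 0, 0, 0, 0]
    - [0.1, 0.5, 7.9, 0, 0, 0, 0]
    - [0.1, 0.5, 7.9, 0, 0, 0, 0]
    - [0.1, 0.5, 7.9, 0, 0, 0, 0]
    - [0.1, 0.5, 7.9, 0, 0, 0, 0]

```text
clock: 3.75
tcp_pos: [0.5153, 0.4483, 0.0829]
tcp_rot: [-0.081, 3.136, 0.002]
wrist_force: [-0.7, -0.1, -0.4]
opening: 0.0868
grasp_force: 0.0
```

Run:
```python
from plan import *
plan([]);measured()
plan([((.5155,.4475,.026),Rt(183.1))])
```

```text
err mm [-0.7  0.4 56.9] deg [-0.  -0.2  0.2] q [-0.26  0.76 -0.81  1.61  0.62  1.04  0.37] t 3.8 F [-0.7 -0.1 -0.4] open 0.0868
err mm [0. 0. 0.] deg [0. 0. 0.] q [-0.26  0.76 -0.81  1.61  0.62  1.04  0.37] t 3.8 F [-0.7 -0.1 -0.4] open 0.0868
[0.01, -0.08, 5.69, 0.1, 0.2, -0.2] rows 1.1
```

Call:
drive_tool:
  steps:
    - [0, -0.1, 3, 0, 0.2, -0.2, 0]
    - [0, -0.1, 5.6, 0, 0.2, -0.2, 0]
    - [0, -0.1, 5.6, 0, 0.2, -0.2, 0]
    - [0, -0.1, 5.6, 0, 0.2, -0.2, 0]

```text
clock: 4.15
tcp_pos: [0.5146, 0.4471, 0.0257]
tcp_rot: [0.087, -3.139, 0.001]
wrist_force: [1.2, 0.8, 1.1]
opening: 0.0871
grasp_force: 0.0
```

Call:
drive_tool:
  steps:
    - [0, 0, 0, 0, 0, 0, 1]
    - [0, 0, 0, 0, 0, 0, 1]
    - [0, 0, 0, 0, 0, 0, 1]
    - [0, 0, 0, 0, 0, 0, 1]
    - [0, 0, 0, 0, 0, 0, 1]
    - [0, 0, 0, 0, 0, 0, 1]
    - [0, 0, 0, 0, 0, 0, 1]
    - [0, 0, 0, 0, 0, 0, 1]
  newtons: 50

```text
clock: 4.95
tcp_pos: [0.5142, 0.4465, 0.0244]
tcp_rot: [0.087, -3.138, 0.002]
wrist_force: [-0.4, 0.2, 0.9]
opening: 0.0311
grasp_force: 0.0
```

Call:
drive_tool:
  steps:
    - [0, 0, -3, 0, 0, 0, 1]
    - [0, 0, -6, 0, 0, 0, 1]
    - [0, 0, -10, 0, 0, 0, 1]
    - [0, 0, -14, 0, 0, 0, 1]
    - [0, 0, -17, 0, 0, 0, 1]
    - [0, 0, -17, 0, 0, 0, 1]
    - [0, 0, -17, 0, 0, 0, 1]
    - [0, 0, -17, 0, 0, 0, 1]

```text
clock: 5.75
tcp_pos: [0.5143, 0.4458, 0.1928]
tcp_rot: [0.087, -3.136, 0.006]
wrist_force: [0.2, 0.2, -0.3]
opening: 0.0004
grasp_force: 0.0
```

Run:
```python
from plan import *
plan([]);measured()
plan([((.60,.22,.24),Rt(174)),((.637,-.0135,.20),Rt(167.7))])
```

```text
err mm [ -1.2  -1.7 166.8] deg [ 0.2  0.3 -0.1] q [-0.23  0.66 -0.87  1.51  0.52  1.22  0.45] t 5.8 F [ 0.2  0.2 -0.3] open 0.0004
err mm [0. 0. 0.] deg [-0. -0. -0.] q [-0.23  0.66 -0.87  1.51  0.52  1.22  0.45] t 5.8 F [ 0.2  0.2 -0.3] open 0.0004
[-7.28, -23.04, -4.67, -0.2, -0.2, 9.2] rows 4.9
[-6.12, -22.84, 4.01, -0.0, -0.0, 6.3] rows 4.8
```

The fingers hadn't finished closing before the lift: they move at about 70 mm/s. I'll go back down with a part-open jaw and allow more time.

Call:
drive_tool:
  steps:
    - [0, 0, 5, 0, 0, 0, 0.5]
    - [0, 0, 10, 0, 0, 0, 0.5]
    - [0, 0, 10, 0, 0, 0, 0.5]
    - [0, 0, 10, 0, 0, 0, 0.5]
    - [0, 0, 10, 0, 0, 0, 0.5]
    - [0, 0, 14, 0, 0, 0, 0.5]
    - [0, 0, 16.8, 0, 0, 0, 0.5]
    - [0, 0, 16.8, 0, 0, 0, 0.5]

```text
clock: 6.55
tcp_pos: [0.5138, 0.4453, 0.0252]
tcp_rot: [0.087, -3.136, 0.006]
wrist_force: [-0.4, -0.4, 0.8]
opening: 0.0429
grasp_force: 0.0
```

Call:
drive_tool:
  steps:
    - [0, 0, 0, 0, 0, 0, 1]
    - [0, 0, 0, 0, 0, 0, 1]
    - [0, 0, 0, 0, 0, 0, 1]
    - [0, 0, 0, 0, 0, 0, 1]
    - [0, 0, 0, 0, 0, 0, 1]
    - [0, 0, 0, 0, 0, 0, 1]
    - [0, 0, 0, 0, 0, 0, 1]
    - [0, 0, 0, 0, 0, 0, 1]
  newtons: 50

```text
clock: 7.35
tcp_pos: [0.5146, 0.4475, 0.0275]
tcp_rot: [0.088, -3.139, -0.001]
wrist_force: [1.1, 1.2, 5.9]
opening: 0.0118
grasp_force: 50.0
```

Call:
drive_tool:
  steps:
    - [0, 0, 0, 0, 0, 0, 1]
    - [0, 0, 0, 0, 0, 0, 1]

```text
clock: 7.55
tcp_pos: [0.5146, 0.4475, 0.0275]
tcp_rot: [0.088, -3.139, -0.001]
wrist_force: [0.5, 1.4, 5.7]
opening: 0.0115
grasp_force: 50.0
```

Call:
drive_tool:
  steps:
    - [0, 0, -3, 0, 0, 0, 1]
    - [0, 0, -6, 0, 0, 0, 1]
    - [0, 0, -10, 0, 0, 0, 1]
    - [0, 0, -14, 0, 0, 0, 1]
    - [0, 0, -18, 0, 0, 0, 1]
    - [0, 0, -21, 0, 0, 0, 1]
    - [0, 0, -21, 0, 0, 0, 1]
    - [0, 0, -21, 0, 0, 0, 1]

```text
clock: 8.35
tcp_pos: [0.5143, 0.4454, 0.234]
tcp_rot: [0.087, -3.136, 0.007]
wrist_force: [-0.5, -1.0, -6.5]
opening: 0.0115
grasp_force: 50.0
```

Run:
```python
from plan import *
plan([]);measured()
plan([((.60,.22,.26),Rt(174)),((.637,-.0135,.20),Rt(167.7))])
```

```text
err mm [-122.7  459.    34.1] deg [  0.3   0.2 -15.5] q [-0.22  0.63 -0.89  1.46  0.49  1.29  0.47] t 8.3 F [-0.5 -1.  -6.5] open 0.0115
err mm [0. 0. 0.] deg [-0. -0.  0.] q [-0.22  0.63 -0.89  1.46  0.49  1.29  0.47] t 8.3 F [-0.5 -1.  -6.5] open 0.0115
[-7.29, -23.0, -2.52, -0.3, -0.2, 9.2] rows 4.9
[-6.13, -22.83, 5.99, 0.0, -0.0, 6.3] rows 4.9
```

Call:
drive_tool:
  steps:
    - [-7.3, -23, -2.5, -0.3, -0.2, 9.2, 1]
    - [-7.3, -23, -2.5, -0.3, -0.2, 9.2, 1]
    - [-7.3, -23, -2.5, -0.3, -0.2, 9.2, 1]
    - [-7.3, -23, -2.5, -0.3, -0.2, 9.2, 1]
    - [-7.3, -23, -2.5, -0.3, -0.2, 9.2, 1]
    - [-7.3, -23, -2.5, -0.3, -0.2, 9.2, 1]

```text
clock: 8.95
tcp_pos: [0.6041, 0.2096, 0.2569]
tcp_rot: [-0.186, -3.134, 0.009]
wrist_force: [1.6, -0.5, -5.4]
opening: 0.0118
grasp_force: 50.0
```

Call:
drive_tool:
  steps:
    - [-6.1, -22.8, 6, 0, 0, 6.3, 1]
    - [-6.1, -22.8, 6, 0, 0, 6.3, 1]
    - [-6.1, -22.8, 6, 0, 0, 6.3, 1]
    - [-6.1, -22.8, 6, 0, 0, 6.3, 1]
    - [-6.1, -22.8, 6, 0, 0, 6.3, 1]
    - [-6.1, -22.8, 6, 0, 0, 6.3, 1]
    - [-6.1, -22.8, 6, 0, 0, 6.3, 1]
    - [-6.1, -22.8, 6, 0, 0, 6.3, 1]

```text
clock: 9.75
tcp_pos: [0.6361, -0.0101, 0.1988]
tcp_rot: [-0.333, -3.121, -0.008]
wrist_force: [-0.4, 2.2, -5.0]
opening: 0.0118
grasp_force: 50.0
```

Run:
```python
from plan import *
plan([]);measured()
p,d=manip.grab_frame("wrist");cv2.imwrite("pics/w2.png",p)
plan([((.637,-.0135,.155),Rt(167.7))])
```

```text
err mm [-0.9  3.4 -1.1] deg [-0.2  0.1 -0.1] q [ 0.51  0.56 -0.82  1.62  0.43  1.15  0.95] t 9.8 F [-0.4  2.2 -5. ] open 0.0118
err mm [0.4 0.6 0.7] deg [-0.  -0.1 -0.1] q [ 0.51  0.55 -0.82  1.62  0.43  1.15  0.95] t 9.8 F [ 0.4  1.  -5. ] open 0.0116
[-0.18, -0.33, 4.38, 0.3, -0.2, 0.1] rows 0.9
```

View pics/w2.png

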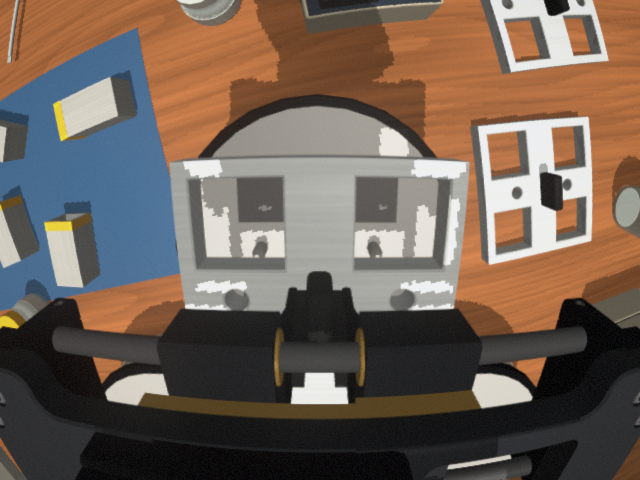

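Through the windows the pin tips show at about (263,240) and (374,240), and the plate's holes at (235,299) and (402,300). I'll compare the two.

Run:
```python
from plan import *
p=cv2.imread("pics/w2.png");cv2.imwrite("pics/w2c.png",cv2.resize(p[170:320,190:450],None,fx=3,fy=3,interpolation=cv2.INTER_CUBIC))
s=manip.observe()
for n,a,b,h in (("pins",(263,240),(374,240),.114),("holes",(235,299),(402,300),.1915)):
    a,b=wray(*a,h,s),wray(*b,h,s);print(n,a,b,(a+b)/2,np.linalg.norm(a-b)*500,np.degrees(np.arctan2(*(b-a)[1::-1]))-90)
```

```text
pins [ 0.6197227  -0.04551294  0.114     ] [0.63616894 0.0305704  0.114     ] [ 0.62794582 -0.00747127  0.114     ] 38.920281178467185 -12.19743669064502
holes [ 0.62694095 -0.05158077  0.1915    ] [0.64579206 0.03262654 0.1915    ] [ 0.6363665  -0.00947711  0.1915    ] 43.14578518682637 -12.61850286484399
```

View pics/w2c.png

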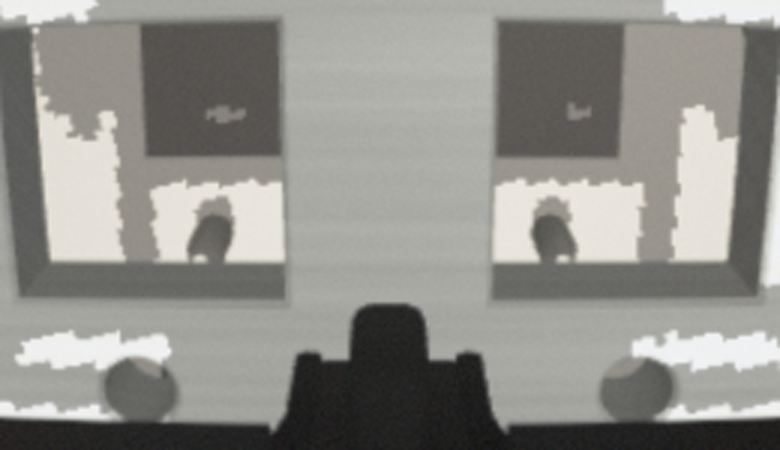

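Run:
```python
from plan import *
s=manip.observe();f=lambda x,y:(190+(x+.5)/3-.5,170+(y+.5)/3-.5)
for n,a,b,h in (("pinbase",f(214,222),f(552,222),.09),("spotcorner",f(146,156),f(619,156),.09),("holes",f(141,390),f(638,390),.1915)):
    a,b=wray(*a,h,s),wray(*b,h,s);print(n,a,b,(a+b)/2,np.linalg.norm(a-b)*500,np.degrees(np.arctan2(*(b-a)[1::-1]))-90)
t=np.radians(-12.3);print("offset 20mm",.02*np.cos(t),.02*np.sin(t))
```

```text
pinbase [ 0.62855839 -0.05293633  0.09      ] [0.64693379 0.03205327 0.09      ] [ 0.63774609 -0.01044153  0.09      ] 43.476680730621716 -12.199997070538686
spotcorner [ 0.60777105 -0.06572043  0.09      ] [0.63321899 0.05202418 0.09      ] [ 0.62049502 -0.00684813  0.09      ] 60.23161549491644 -12.19565359902937
holes [ 0.62747732 -0.05082063  0.1915    ] [0.645642   0.03282408 0.1915    ] [ 0.63655966 -0.00899827  0.1915    ] 42.7971733658272 -12.252374220842967
offset 20mm 0.019540911488705272 -0.004260607725499532
```

Run:
```python
from plan import *
measured();plan([((.6383,-.0115,.150),Rt(167.75)),((.6383,-.0115,.118),Rt(167.75))])
```

```text
err mm [0. 0. 0.] deg [-0. -0. -0.] q [ 0.51  0.55 -0.82  1.62  0.43  1.15  0.95] t 9.8 F [ 0.4  1.  -5. ] open 0.0116
[-0.23, -0.17, 4.96, 0.3, -0.1, 0.1] rows 1.0
[-0.0, -0.0, 3.2, -0.0, -0.0, 0.0] rows 0.6
```

Call:
drive_tool:
  steps:
    - [-0.2, -0.2, 2.5, 0.3, -0.1, 0.1, 1]
    - [-0.2, -0.2, 4.8, 0.3, -0.1, 0.1, 1]
    - [-0.2, -0.2, 4.8, 0.3, -0.1, 0.1, 1]
    - [-0.2, -0.2, 4.8, 0.3, -0.1, 0.1, 1]
    - [-0.2, -0.2, 4.8, 0.3, -0.1, 0.1, 1]

```text
clock: 10.3
tcp_pos: [0.6399, -0.0126, 0.1544]
tcp_rot: [0.337, 3.119, -0.001]
wrist_force: [-0.1, 0.1, -5.5]
opening: 0.0117
grasp_force: 50.0
```

Call:
drive_tool:
  steps:
    - [0, 0, 0.5, 0, 0, 0, 1]
    - [0, 0, 1, 0, 0, 0, 1]
    - [0, 0, 1.5, 0, 0, 0, 1]
    - [0, 0, 1.8, 0, 0, 0, 1]
    - [0, 0, 1.8, 0, 0, 0, 1]

```text
clock: 10.8
tcp_pos: [0.6387, -0.0139, 0.134]
tcp_rot: [0.339, 3.122, -0.002]
wrist_force: [-0.5, -0.6, -5.2]
opening: 0.0116
grasp_force: 50.0
```

Call:
drive_tool:
  steps:
    - [0, 0, 0.5, 0, 0, 0, 1]
    - [0, 0, 1, 0, 0, 0, 1]
    - [0, 0, 1.4, 0, 0, 0, 1]
    - [0, 0, 1.4, 0, 0, 0, 1]
    - [0, 0, 1.4, 0, 0, 0, 1]

```text
clock: 11.3
tcp_pos: [0.6389, -0.0135, 0.1205]
tcp_rot: [0.339, 3.122, -0.002]
wrist_force: [1.2, 0.7, -6.1]
opening: 0.0114
grasp_force: 50.0
```

Call:
drive_tool:
  steps:
    - [0, 0, 0.3, 0, 0, 0, 1]
    - [0, 0, 0.5, 0, 0, 0, 1]
    - [0, 0, 0.5, 0, 0, 0, 1]

```text
clock: 11.6
tcp_pos: [0.6394, -0.0135, 0.1175]
tcp_rot: [0.339, 3.12, -0.003]
wrist_force: [-3.7, 0.6, 4.6]
opening: 0.0117
grasp_force: 50.0
```

Call:
drive_tool:
  steps:
    - [0, 0, 0, 0, 0, 0, 0.3]
    - [0, 0, 0, 0, 0, 0, 0.3]
    - [0, 0, 0, 0, 0, 0, 0.3]
    - [0, 0, 0, 0, 0, 0, 0.3]
    - [0, 0, 0, 0, 0, 0, 0.3]
    - [0, 0, -4, 0, 0, 0, 0.3]
    - [0, 0, -8, 0, 0, 0, 0.3]
    - [0, 0, -8, 0, 0, 0, 0.3]

```text
clock: 12.4
tcp_pos: [0.6423, -0.0124, 0.2018]
tcp_rot: [0.338, 3.111, 0.001]
wrist_force: [-0.3, 0.4, 0.9]
opening: 0.0598
grasp_force: 0.0
```

Call:
drive_tool:
  steps:
    - [0, 0, -4, 0, 0, 0, 0.3]
    - [-4, 0, -8, 0, 0, 0, 0.3]
    - [8, 0, -12, 0, 0, 0, 0.3]
    - [12, 0, -12, 0, 0, 0, 0.3]
    - [15, 0, -12, 0, 0, 0, 0.3]
    - [15, 0, -12, 0, 0, 0, 0.3]

```text
clock: 13.0
tcp_pos: [0.49, 0.0196, 0.315]
tcp_rot: [0.338, 3.122, -0.003]
wrist_force: [-1.0, -0.9, 1.6]
opening: 0.0608
grasp_force: 0.0
```

Run:
```python
from plan import *
plan([]);measured()
p,d=manip.grab_frame("top");cv2.imwrite("pics/top1.png",p)
P=cloud("top",d);ci=manip.camera_info("top")
K=ci["mtx"];c=ci["R"]@np.array([.638,-.0135,.11])+ci["t"];print("px",K[:2,:2]@(c[:2]/c[2])+K[:2,2])
q=P[120:235,330:440].reshape(-1,3);q=q[(q[:,2]>.102)&(q[:,2]<.116)];print(len(q),np.median(q[:,2]))
pv=lambda X:P
print("heater bare z",np.median(P[145:215,415:422,2]))
r=cv2.minAreaRect((q[:,:2]*1000).astype(np.float32));print(r)
A=np.c_[q[:,:2],np.ones(len(q))];print("tilt",np.linalg.lstsq(A,q[:,2],rcond=None)[0])
for c,r,z,a,_ in rects(P,(430,570,150,280),.028,.052,100): print("cell px",c,np.round(r[0],1),np.round(r[1],1),round(r[2],1),round(z,4),a)
cv2.imwrite("pics/top1c.png",cv2.resize(p[110:290,320:580],None,fx=3,fy=3,interpolation=cv2.INTER_CUBIC))
```

```text
err mm [-148.3   31.1  197. ] deg [ 0.1 -0.1  0.1] q [ 0.72  0.19 -0.96  1.79  0.17  1.24  1.07] t 13.0 F [-1.  -0.9  1.6] open 0.0608
px [387.82226553 174.00317137]
447 0.10864269094463803
heater bare z 0.6758293188299749
((641.0153198242188, -14.407279968261719), (143.79371643066406, 142.43801879882812), 77.7748031616211)
tilt [-0.00544431  0.00283758  0.11248719]
cell px [488. 194.] [ 604.8 -288.6] [41.7 77.3] 77.1 0.0384 426
cell px [524. 210.] [ 560.8 -384.7] [76.  42.8] 3.5 0.039 442
cell px [459. 243.] [ 469.2 -208.5] [77.1 41.4] 89.4 0.0391 444
cell px [518. 252.] [ 445.1 -366.2] [77.8 42.9] 59.7 0.0388 459
```

View pics/top1c.png

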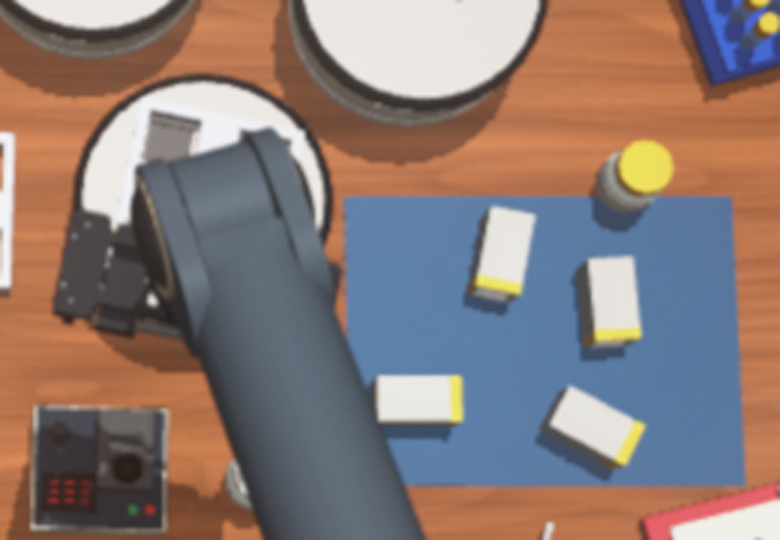

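The plate is home and flat: its top face reads 90 mm above where it read on the bench. The four cells haven't moved.

Next come the cells. I'll grasp each at a 45° lean towards its mouth. Half a turn about the tool axis then stands it upright with the tool still leaning 45°. Cell B (px 524,210) goes first.

```bash
cat >> plan.py <<'E'
HC=np.array([.6385,-.0135]);HY=-12.25
az=lambda a:np.array([np.cos(np.radians(a)),np.sin(np.radians(a)),0])
UP=np.array([0,0,1.])
def pickpose(c,maz,a=.0125,z=.025):
    R=Rt(maz+180,45,maz);G=np.array([c[0],c[1],0])+a*az(maz)+UP*z
    return G+.0187*R[:,2],R
def rel(c,maz):
    """cell in tool frame from the tool as it stands, lateral offset taken as centred by the jaws"""
    s=manip.observe();R=Ro.from_rotvec(s["tcp_rot"]).as_matrix();C=np.c_[az(maz),np.cross(UP,az(maz)),UP]
    Rr=R.T@C;t=R.T@(np.array([c[0],c[1],.02])-s["tcp_pos"]);print("rel t mm",t*1000,"yaw misfit",np.round(np.degrees(Ro.from_matrix(Rt(maz+180,45,maz).T@R).as_rotvec()),1))
    # jaws align cell: use nominal lean rotation but measured pitch
    t[1]=0;json.dump(dict(t=t.tolist(),pitch=float(np.arcsin(R[2,0]*-1)) ),open("rel.json","w"));return t
def placepose(w,h,head=180+HY):
    t=np.array(json.load(open("rel.json"))["t"]);r=np.radians(HY)
    xy=HC+np.array([[np.cos(r),-np.sin(r)],[np.sin(r),np.cos(r)]])@np.array(w)/1000
    R=Rt(head,45,head);return np.array([*xy,.09+.0375+h])-R@t,R
E
python3 - <<'E'
from plan import *
P,R=pickpose((.5605,-.386),183.5);print(P)
plan([((.50,-.15,.33),Rt(105)),((.5,-.32,.30),Rt(42)),(P+np.array([-.03,0,.13]),Rt(3.5)),(P+UP*.06,R)])
E
```

```text
[ 0.56122155 -0.38595587  0.0117771 ]
err mm [-5.3  2.4  0.8] deg [ 0.3  0.1 -0.2] q [ 0.72  0.18 -0.96  1.8   0.16  1.25  1.07] t 13.1 F [-5.9  1.8 -0.3] open 0.061
[-4.61, -16.36, -1.47, -0.0, 0.1, 62.6] rows 7.3
[-16.41, -4.41, 3.01, -0.0, 0.0, 63.0] rows 7.3
[-2.09, 6.99, 15.83, 0.0, 0.0, 38.5] rows 4.5
[2.99, 0.18, 7.0, 0.0, 45.0, 0.1] rows 5.2
```

Call:
drive_tool:
  steps:
    - [-4.6, -16.4, -1.5, 0, 0, 62.6, 0.2]
    - [-4.6, -16.4, -1.5, 0, 0, 62.6, 0.2]
    - [-4.6, -16.4, -1.5, 0, 0, 62.6, 0.2]
    - [-4.6, -16.4, -1.5, 0, 0, 62.6, 0.2]
    - [-4.6, -16.4, -1.5, 0, 0, 62.6, 0.2]
    - [-4.6, -16.4, -1.5, 0, 0, 62.6, 0.2]
    - [-4.6, -16.4, -1.5, 0, 0, 62.6, 0.2]
    - [-4.6, -16.4, -1.5, 0, 0, 62.6, 0.2]

```text
clock: 13.85
tcp_pos: [0.5019, -0.1515, 0.3302]
tcp_rot: [1.916, 2.487, -0.001]
wrist_force: [-0.0, 0.7, 0.6]
opening: 0.0696
grasp_force: 0.0
```

Call:
drive_tool:
  steps:
    - [-16.4, -4.4, 3, 0, 0, 63, 0.2]
    - [-16.4, -4.4, 3, 0, 0, 63, 0.2]
    - [-16.4, -4.4, 3, 0, 0, 63, 0.2]
    - [-16.4, -4.4, 3, 0, 0, 63, 0.2]
    - [-16.4, -4.4, 3, 0, 0, 63, 0.2]
    - [-16.4, -4.4, 3, 0, 0, 63, 0.2]
    - [-16.4, -4.4, 3, 0, 0, 63, 0.2]
    - [-16.4, -4.4, 3, 0, 0, 63, 0.2]

```text
clock: 14.65
tcp_pos: [0.5018, -0.3213, 0.3003]
tcp_rot: [2.933, 1.119, 0.001]
wrist_force: [-0.0, 0.1, -0.3]
opening: 0.0699
grasp_force: 0.0
```

Call:
drive_tool:
  steps:
    - [-2.1, 7, 15.8, 0, 0, 38.5, 0.2]
    - [-2.1, 7, 15.8, 0, 0, 38.5, 0.2]
    - [-2.1, 7, 15.8, 0, 0, 38.5, 0.2]
    - [-2.1, 7, 15.8, 0, 0, 38.5, 0.2]
    - [-2.1, 7, 15.8, 0, 0, 38.5, 0.2]
    - [-2.1, 7, 15.8, 0, 0, 38.5, 0.2]
    - [-2.1, 7, 15.8, 0, 0, 38.5, 0.2]

```text
clock: 15.35
tcp_pos: [0.5338, -0.3873, 0.1432]
tcp_rot: [3.138, 0.099, 0.003]
wrist_force: [-0.2, 0.2, -0.4]
opening: 0.0697
grasp_force: 0.0
```

Call:
drive_tool:
  steps:
    - [3, 0.2, 7, 0, 45, 0, 0.2]
    - [3, 0.2, 7, 0, 45, 0, 0.2]
    - [3, 0.2, 7, 0, 45, 0, 0.2]
    - [3, 0.2, 7, 0, 45, 0, 0.2]
    - [3, 0.2, 7, 0, 45, 0, 0.2]
    - [3, 0.2, 7, 0, 45, 0, 0.2]
    - [3, 0.2, 7, 0, 45, 0, 0.2]
    - [3, 0.2, 7, 0, 45, 0, 0.2]

```text
clock: 16.15
tcp_pos: [0.564, -0.3949, 0.0836]
tcp_rot: [-2.876, -0.11, -1.135]
wrist_force: [-0.5, 0.7, 0.2]
opening: 0.0693
grasp_force: 0.0
```

Run:
```python
from plan import *
plan([]);measured()
P,R=pickpose((.5605,-.386),183.5)
plan([(P,R)])
p,d=manip.grab_frame("wrist");cv2.imwrite("pics/w3.png",p)
```

```text
err mm [ 2.9 -8.9 11.8] deg [ 1.7 -1.9 -0.2] q [ 1.32  0.67 -0.7   1.99 -0.95  0.21  0.24] t 16.1 F [-0.5  0.7  0.2] open 0.0693
err mm [0. 0. 0.] deg [ 0. -0. -0.] q [ 1.32  0.67 -0.7   1.99 -0.95  0.21  0.24] t 16.1 F [-0.5  0.7  0.2] open 0.0693
[-5.07, -0.78, 5.11, -1.7, 1.9, 0.2] rows 1.4
```

View pics/w3.png

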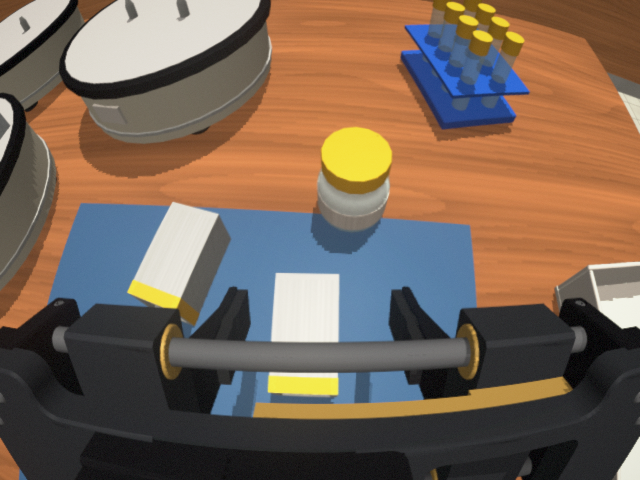

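The tool at this pose sits at j6 = 0.21, its limit, so a lean towards the robot won't do. The picture shows cell B between the fingers at (305,330), with A at (180,260) and jar_1 at (355,180). A sideways lean should suit the wrist better, so I'll fit a kinematic model to the logged poses and check reach before committing.

```bash
cat > kin.py <<'E'
import numpy as np,itertools
from scipy.spatial.transform import Rotation as Ro
from scipy.optimize import least_squares
D=[([1.226,.469,-.049,1.534,.024,1.141,-.082],[.209,-.641,.221],[-3.101,-.494,.001]),
([.46,.35,-.66,1.66,.23,1.21,.29],[.583,-.015,.2788],[1.544,2.735,0]),
([-.23,.68,-.85,1.55,.55,1.16,.43],[.5163,.4412,.1591],[-.08,3.139,-.005]),
([-.22,.63,-.89,1.46,.49,1.29,.47],[.5143,.4454,.234],[.087,-3.136,.007]),
([.51,.56,-.82,1.62,.43,1.15,.95],[.6361,-.0101,.1988],[-.333,-3.121,-.008]),
([.72,.19,-.96,1.79,.17,1.24,1.07],[.49,.0196,.315],[.338,3.122,-.003]),
([1.32,.67,-.7,1.99,-.95,.21,.24],[.564,-.3949,.0836],[-2.876,-.11,-1.135])]
LO=np.array([-2.59,-.33,-1.39,.1,-1.04,.21,-2.66]);HI=np.array([2.59,1.99,1.29,2.45,4.18,1.99,2.66])
def fk(q,sg,L):
    T=Ro.identity();p=np.array([0,0,L[0]]);q=np.array(q)*sg
    T=Ro.from_euler("ZYZ",q[:3]);p=p+T.apply([L[4],0,L[1]]);T=T*Ro.from_euler("YZ",q[3:5])
    p=p+T.apply([-L[4],0,0])+T.apply([0,0,L[2]]);T=T*Ro.from_euler("YZ",[q[5],q[6]+L[5]]);return p+T.apply([0,0,L[3]]),T
def ik(pos,R,sg,L,q0=None,n=30):
    best=None;rng=np.random.default_rng(0);Rt=Ro.from_matrix(R)
    def f(q):
        p,T=fk(q,sg,L);return np.r_[(p-pos)*10,(T.inv()*Rt).as_rotvec()]
    out=[]
    for i in range(n):
        s=q0 if (i==0 and q0 is not None) else rng.uniform(LO,HI)
        s=np.clip(s,LO+.01,HI-.01)
        r=least_squares(f,s,bounds=(LO+.02,HI-.02))
        if r.cost<1e-5: out.append(r.x)
    return out
E
python3 - <<'E'
from kin import *
import json
best=[]
for sg in itertools.product([1,-1],repeat=4):
    s=np.array([-1,1,sg[0],1,sg[1],1,sg[2]]);s7=0 if sg[3]==1 else np.pi/2
    def f(L):
        o=[]
        for q,p,r in D:
            a,T=fk(q,s,L);o+=list((a-p)*5)+list((T.inv()*Ro.from_rotvec(r)).as_rotvec())
        return o
    for y in(0,1.57,3.14,-1.57):
        r=least_squares(f,[.35,.45,.4,.25,0,y]);best.append((r.cost,s.tolist(),r.x.tolist()))
best.sort(key=lambda b:b[0])
for b in best[:3]:print(b)
json.dump(best[0][1:],open("kin.json","w"))
E
```

```text
(np.float64(0.039071805575812864), [-1, 1, -1, 1, -1, 1, -1], [0.13527818568084496, 0.6206382502647847, 0.44054928187432474, 0.2780596089807249, -0.012382598871102619, 1.5707695629151035])
(np.float64(0.039071805575812864), [-1, 1, -1, 1, -1, 1, -1], [0.13527818568084496, 0.6206382502647847, 0.44054928187432474, 0.2780596089807249, -0.012382598871102619, 1.5707695629151035])
(np.float64(0.0390718055758129), [-1, 1, -1, 1, -1, 1, -1], [0.13527818554029203, 0.6206382503930302, 0.44054928182913045, 0.278059608962503, -0.012382598885351767, 1.570769562560386])
```

Run:
```python
from kin import *
import json
from plan import *
sg,L=json.load(open("kin.json"));sg=np.array(sg)
for q,p,r in D:
    a,T=fk(q,sg,L);print(np.round((a-p)*1000),np.round(np.degrees((T.inv()*Ro.from_rotvec(r)).as_rotvec()),1))
q0=manip.observe()["joint_positions"]
def chk(n,pos,R):
    o=ik(np.array(pos),R,sg,L,q0,25)
    m=[(min((x-LO).min(),(HI-x).min()),x) for x in o];m.sort(key=lambda t:-t[0])
    print(n,len(o),[(round(a,2),np.round(x,2).tolist()) for a,x in m[:2]])
for n,c,a in(("C",(.469,-.209),-90),("D",(.445,-.366),-119),("Bturned",(.56,-.386),-90),("Aturned",(.604,-.289),-90),("Bin",(.56,-.386),183)):
    P,R=pickpose(c,a);chk(n,P,R)
for hd in (77.75,-102.25,167.75):
    for w in((40,-40),(-40,40)):
        json.dump(dict(t=[.007,0,-.03]),open("rel.json","w"))
        P,R=placepose(w,.03,hd);chk((hd,w),P,R)
```

```text
[35. 24. -0.] [-0. -0.  0.]
[-9. 18. -3.] [-0.1  0.1 -0. ]
[10.  7. -1.] [0.  0.4 0.1]
[ 6.  8. -6.] [ 0.3 -0.1 -0.2]
[ 6.  8. -0.] [0.3 0.2 0.2]
[-15.  15.   1.] [-0.   0.4  0.1]
[-3. -4.  9.] [ 0.2  0.2 -0.1]Traceback (most recent call last):
  File "<stdin>", line 13, in <module>
  File "<stdin>", line 9, in chk
  File "kin.py", line 24, in ik
    r=least_squares(f,s,bounds=(LO+.02,HI-.02))
    return func(*args, **kwargs)
    raise ValueError("Initial guess is outside of provided bounds")
ValueError: Initial guess is outside of provided bounds
```

```bash
cat > kin2.py <<'E'
from kin import *
import json
SG=np.array([-1,1,-1,1,-1,1,-1])
def fk(q,L):
    q=np.array(q)*SG;T1=Ro.from_euler("Z",q[0]);T=T1*Ro.from_euler("YZ",q[1:3])
    p=T1.apply([L[6],L[7],L[0]])+T.apply([L[4],L[8],L[1]]);T=T*Ro.from_euler("YZ",q[3:5])
    p=p+T.apply([L[9],L[10],L[2]]);T=T*Ro.from_euler("YZ",[q[5],q[6]+np.pi/2]);return p+T.apply([L[5],0,L[3]]),T
def fit():
    f=lambda L:np.concatenate([(fk(q,L)[0]-p)*100 for q,p,r in D]+[np.array(L[4:])*.05])
    return least_squares(f,[.35,.45,.4,.25]+[0]*7)
def ik(pos,R,L,q0,n=25):
    rng=np.random.default_rng(0);Rg=Ro.from_matrix(R);out=[]
    def f(q):
        p,T=fk(q,L);return np.r_[(p-pos)*10,(T.inv()*Rg).as_rotvec()]
    for i in range(n):
        s=np.clip(q0 if i==0 else rng.uniform(LO,HI),LO+.03,HI-.03)
        r=least_squares(f,s,bounds=(LO+.02,HI-.02))
        if r.cost<1e-5: out.append(r.x)
    return out
E
python3 - <<'E'
from kin2 import *
from plan import *
r=fit();L=r.x;print(np.round(L,3),r.cost,np.round(np.array([fk(q,L)[0]-p for q,p,_ in D])*1000).tolist());json.dump(L.tolist(),open("kin.json","w"))
q0=manip.observe()["joint_positions"]
def chk(n,pos,R):
    m=[(min((x-LO).min(),(HI-x).min()),x) for x in ik(np.array(pos),R,L,q0)];m.sort(key=lambda t:-t[0])
    print(n,len(m),[(round(a,2),np.round(x,2).tolist()) for a,x in m[:2]])
for n,c,a in(("C",(.469,-.209),-90),("D",(.445,-.366),-119),("Bturned",(.56,-.386),-90),("Aturned",(.604,-.289),-90),("Bin",(.56,-.386),183)):
    P,R=pickpose(c,a);chk(n,P,R)
json.dump(dict(t=[.007,0,-.03]),open("rel.json","w"))
for hd in (77.75,-102.25,167.75):
    for w in((40,-40),(-40,40)):
        P,R=placepose(w,.03,hd);chk((hd,w),P,R)
E
```

```text
[ 0.237  0.556  0.467  0.316  0.001  0.003 -0.003 -0.028 -0.016 -0.001
 -0.003] 0.14529454187604132 [[-0.0, -0.0, 1.0], [-0.0, -1.0, -3.0], [1.0, -0.0, 1.0], [-0.0, 1.0, -1.0], [0.0, 2.0, -1.0], [-1.0, -2.0, 2.0], [-0.0, 0.0, 0.0]]
C 15 [(np.float64(0.68), [1.15, 0.91, -0.7, 1.77, -0.13, 1.06, 0.64]), (np.float64(0.68), [1.1, 0.88, -0.62, 1.77, -0.2, 1.06, 0.71])]
D 16 [(np.float64(0.72), [1.41, 0.92, -0.67, 1.73, -0.25, 0.96, 0.55]), (np.float64(0.72), [1.39, 0.91, -0.63, 1.73, -0.29, 0.96, 0.58])]
Bturned 16 [(np.float64(0.57), [1.1, 1.11, -0.65, 1.23, -0.04, 1.42, 0.63]), (np.float64(0.57), [1.13, 1.13, -0.71, 1.23, 0.01, 1.42, 0.6])]
Aturned 16 [(np.float64(0.7), [0.99, 1.06, -0.63, 1.34, -0.13, 1.29, 0.59]), (np.float64(0.7), [0.95, 1.03, -0.55, 1.35, -0.19, 1.29, 0.64])]
Bin 7 [(np.float64(0.12), [1.62, 1.13, -1.2, 2.05, 1.81, 0.33, -2.2]), (np.float64(0.03), [1.59, 1.07, -1.12, 2.05, 1.86, 0.24, -2.3])]
(77.75, (40, -40)) 20 [(np.float64(0.78), [-0.55, 0.75, 0.48, 1.58, 0.44, 1.21, -0.58]), (np.float64(0.78), [-0.54, 0.75, 0.47, 1.58, 0.44, 1.21, -0.58])]
(77.75, (-40, 40)) 19 [(np.float64(0.72), [-0.71, 0.7, 0.46, 1.67, 0.4, 1.27, -0.7]), (np.float64(0.71), [-0.69, 0.69, 0.43, 1.67, 0.42, 1.28, -0.72])]
(-102.25, (40, -40)) 8 [(np.float64(0.11), [0.26, 0.64, 0.07, 1.67, -0.93, 1.16, -2.49]), (np.float64(0.1), [0.39, 0.64, -0.11, 1.66, -0.83, 1.1, -2.56])]
(-102.25, (-40, 40)) 8 [(np.float64(0.11), [0.31, 0.53, -0.15, 1.88, -0.93, 0.95, -2.53]), (np.float64(0.08), [0.4, 0.54, -0.27, 1.88, -0.87, 0.91, -2.58])]
(167.75, (40, -40)) 13 [(np.float64(0.35), [0.75, 0.63, -1.04, 2.1, 1.91, 0.69, -0.28]), (np.float64(0.34), [0.7, 0.59, -0.96, 2.11, 1.92, 0.63, -0.31])]
(167.75, (-40, 40)) 13 [(np.float64(0.23), [0.63, 0.61, -1.14, 2.22, 1.87, 0.87, -0.44]), (np.float64(0.23), [0.59, 0.57, -1.08, 2.22, 1.87, 0.83, -0.46])]
```

The model fits the poses to about 2 mm, with exact rotations. It shows that picking with a right lean and placing with a left lean has wide joint margins for every cell and window. So I'll first turn B (and later A) flat on the bench with a vertical grasp, until the mouth points right.

Run:
```python
from plan import *
measured()
B=(.5605,-.386)
plan([((*B,.13),Rt(3.5)),((*B,.008),Rt(3.5))])
```

```text
err mm [0. 0. 0.] deg [-0.  0. -0.] q [ 1.33  0.68 -0.7   1.99 -0.95  0.21  0.25] t 16.2 F [-2.6 -1.3 -1.4] open 0.0695
[3.18, -1.22, -3.52, -1.4, -43.0, 0.7] rows 5.0
[-0.01, 0.0, 12.19, 0.0, -0.0, -0.0] rows 2.4
```

Call:
drive_tool:
  steps:
    - [3.2, -1.2, -3.5, -1.4, -43, 0.7, 0.2]
    - [3.2, -1.2, -3.5, -1.4, -43, 0.7, 0.2]
    - [3.2, -1.2, -3.5, -1.4, -43, 0.7, 0.2]
    - [3.2, -1.2, -3.5, -1.4, -43, 0.7, 0.2]
    - [3.2, -1.2, -3.5, -1.4, -43, 0.7, 0.2]
    - [3.2, -1.2, -3.5, -1.4, -43, 0.7, 0.2]
    - [3.2, -1.2, -3.5, -1.4, -43, 0.7, 0.2]
    - [3.2, -1.2, -3.5, -1.4, -43, 0.7, 0.2]

```text
clock: 17.0
tcp_pos: [0.5655, -0.381, 0.1304]
tcp_rot: [-3.139, -0.108, 0.002]
wrist_force: [-1.4, -0.4, -1.0]
opening: 0.0696
grasp_force: 0.0
```

Run:
```python
from plan import *
plan([]);measured()
B=(.5605,-.386)
plan([((*B,.009),Rt(3.5)),((*B,.11),Rt(3.5)),((.535,-.36,.11),Rt(60)),((.535,-.36,.11),Rt(90)),((.535,-.36,.011),Rt(90))])
```

```text
err mm [  5.    4.9 122.4] deg [ 0.1 -0.1 -0.5] q [ 0.38  0.57  0.22  1.62 -0.15  0.98 -0.85] t 17.0 F [-1.4 -0.4 -1. ] open 0.0696
err mm [0. 0. 0.] deg [-0. -0. -0.] q [ 0.38  0.57  0.22  1.62 -0.15  0.98 -0.85] t 17.0 F [-1.4 -0.4 -1. ] open 0.0696
[-0.52, 0.47, 12.14, -0.1, 0.1, 0.4] rows 2.4
[0.01, 0.01, -10.1, 0.0, -0.0, 0.0] rows 2.0
[-2.38, -2.75, 0.0, 0.0, -0.0, -56.5] rows 6.6
[0.0, -0.0, 0.0, 0.0, 0.0, -30.0] rows 3.5
[0.01, -0.01, 9.9, 0.0, 0.0, 0.0] rows 2.0
```

Call:
drive_tool:
  steps:
    - [-0.5, 0.5, 5, 0, 0, 0.4, 0.2]
    - [-0.5, 0.5, 9, 0, 0, 0.4, 0.2]
    - [-0.5, 0.5, 12.1, 0, 0, 0.4, 0.2]
    - [-0.5, 0.5, 12.1, 0, 0, 0.4, 0.2]
    - [-0.5, 0.5, 12.1, 0, 0, 0.4, 0.2]

```text
clock: 17.5
tcp_pos: [0.5569, -0.3889, 0.0095]
tcp_rot: [-3.137, -0.086, 0.003]
wrist_force: [-0.4, 0.0, 0.2]
opening: 0.0696
grasp_force: 0.0
```

Call:
drive_tool:
  steps:
    - [0, 0, 0, 0, 0, 0, 1]
    - [0, 0, 0, 0, 0, 0, 1]
    - [0, 0, 0, 0, 0, 0, 1]
    - [0, 0, 0, 0, 0, 0, 1]
    - [0, 0, 0, 0, 0, 0, 1]
    - [0, 0, 0, 0, 0, 0, 1]
    - [0, 0, 0, 0, 0, 0, 1]
    - [0, 0, 0, 0, 0, 0, 1]
  newtons: 30

```text
clock: 18.3
tcp_pos: [0.5579, -0.3877, 0.0094]
tcp_rot: [-3.136, -0.089, 0.002]
wrist_force: [-0.7, 2.1, 4.0]
opening: 0.0399
grasp_force: 30.0
```

Call:
drive_tool:
  steps:
    - [0, 0, -4, 0, 0, 0, 1]
    - [0, 0, -8, 0, 0, 0, 1]
    - [0, 0, -10.1, 0, 0, 0, 1]
    - [0, 0, -10.1, 0, 0, 0, 1]

```text
clock: 18.7
tcp_pos: [0.5595, -0.39, 0.1132]
tcp_rot: [3.14, 0.088, 0.006]
wrist_force: [0.4, -0.1, -0.7]
opening: 0.04
grasp_force: 30.0
```

Call:
drive_tool:
  steps:
    - [-2.4, -2.8, 0, 0, 0, -56.5, 1]
    - [-2.4, -2.8, 0, 0, 0, -56.5, 1]
    - [-2.4, -2.8, 0, 0, 0, -56.5, 1]
    - [-2.4, -2.8, 0, 0, 0, -56.5, 1]
    - [-2.4, -2.8, 0, 0, 0, -56.5, 1]
    - [-2.4, -2.8, 0, 0, 0, -56.5, 1]
    - [-2.4, -2.8, 0, 0, 0, -56.5, 1]
    - [-2.4, -2.8, 0, 0, 0, -56.5, 1]

```text
clock: 19.5
tcp_pos: [0.531, -0.3612, 0.1078]
tcp_rot: [-2.718, -1.561, 0.002]
wrist_force: [0.2, -0.2, -1.1]
opening: 0.0396
grasp_force: 30.0
```

Call:
drive_tool:
  steps:
    - [0, 0, 0, 0, 0, -30, 1]
    - [0, 0, 0, 0, 0, -30, 1]
    - [0, 0, 0, 0, 0, -30, 1]
    - [0, 0, 0, 0, 0, -30, 1]
    - [0, 0, 0, 0, 0, -30, 1]
    - [0, 0, 0, 0, 0, -30, 1]

```text
clock: 20.1
tcp_pos: [0.5317, -0.3615, 0.109]
tcp_rot: [-2.226, -2.21, -0.001]
wrist_force: [0.6, -0.4, -1.4]
opening: 0.0398
grasp_force: 30.0
```

Run:
```python
from plan import *
measured()
plan([((.535,-.36,.0105),Rt(90)),((.535,-.36,.12),Rt(90))])
```

```text
err mm [0. 0. 0.] deg [0. 0. 0.] q [ 0.64  0.53 -0.15  1.71  0.09  0.91  0.45] t 20.1 F [ 0.6 -0.4 -1.4] open 0.0398
[0.11, 0.36, 9.84, -0.2, -0.3, -0.4] rows 2.0
[-0.01, 0.0, -10.95, 0.0, 0.0, -0.0] rows 2.2
```

Call:
drive_tool:
  steps:
    - [0, 0.2, 5, 0, 0, -0.4, 1]
    - [0, 0.2, 9, 0, 0, -0.4, 1]
    - [0, 0.2, 9.8, 0, 0, -0.4, 1]
    - [0, 0.2, 9.8, 0, 0, -0.4, 1]
    - [0, 0.2, 9.8, 0, 0, -0.4, 1]

```text
clock: 20.6
tcp_pos: [0.5344, -0.3615, 0.0123]
tcp_rot: [-2.217, -2.221, -0.002]
wrist_force: [0.6, 0.6, -1.6]
opening: 0.0399
grasp_force: 29.9
```

Call:
drive_tool:
  steps:
    - [0, 0, 0, 0, 0, 0, 0.25]
    - [0, 0, 0, 0, 0, 0, 0.25]
    - [0, 0, 0, 0, 0, 0, 0.25]
    - [0, 0, 0, 0, 0, 0, 0.25]
    - [0, 0, 0, 0, 0, 0, 0.25]

```text
clock: 21.1
tcp_pos: [0.5341, -0.3614, 0.0121]
tcp_rot: [-2.216, -2.222, -0.002]
wrist_force: [-0.1, -0.7, 0.1]
opening: 0.0638
grasp_force: 0.0
```

Call:
drive_tool:
  steps:
    - [0, 0, -5, 0, 0, 0, 0.25]
    - [0, 0, -10, 0, 0, 0, 0.25]
    - [0, 0, -12, 0, 0, 0, 0.25]
    - [0, 0, -12, 0, 0, 0, 0.25]

```text
clock: 21.5
tcp_pos: [0.5366, -0.3632, 0.1364]
tcp_rot: [2.216, 2.221, 0.005]
wrist_force: [0.6, -0.1, 1.0]
opening: 0.0651
grasp_force: 0.0
```

Run:
```python
from plan import *
measured();s=manip.observe()
P,R=pickpose((.533,-.3585),-90,a=.0145)
plan([(P+UP*.07,R),(P,R)])
```

```text
err mm [0. 0. 0.] deg [-0. -0.  0.] q [ 0.64  0.51 -0.15  1.69  0.09  0.95  0.46] t 21.5 F [ 0.6 -0.1  1. ] open 0.0651
[0.34, -0.39, 5.46, 0.2, 45.0, 0.2] rows 5.2
[-4.95, -0.0, 4.96, 0.0, 0.0, 0.1] rows 1.4
```

Call:
drive_tool:
  steps:
    - [0.3, -0.3, 5.4, 0.2, 45, 0.2, 0.25]
    - [0.3, -0.3, 5.4, 0.2, 45, 0.2, 0.25]
    - [0.3, -0.3, 5.4, 0.2, 45, 0.2, 0.25]
    - [0.3, -0.3, 5.4, 0.2, 45, 0.2, 0.25]
    - [0.3, -0.3, 5.4, 0.2, 45, 0.2, 0.25]
    - [0.3, -0.3, 5.4, 0.2, 45, 0.2, 0.25]
    - [0.3, -0.3, 5.4, 0.2, 45, 0.2, 0.25]
    - [0.3, -0.3, 5.4, 0.2, 45, 0.2, 0.25]

```text
clock: 22.3
tcp_pos: [0.5318, -0.3568, 0.0783]
tcp_rot: [-1.755, -1.756, -0.725]
wrist_force: [0.9, -0.4, 0.2]
opening: 0.065
grasp_force: 0.0
```

Run:
```python
from plan import *
measured()
P,R=pickpose((.534,-.359),-90,a=.0145)
plan([(P,R)])
```

```text
err mm [0. 0. 0.] deg [-0. -0. -0.] q [ 0.97  0.9  -0.35  1.36 -0.31  1.45  0.8 ] t 22.3 F [ 0.9 -0.4  0.2] open 0.065
[-4.96, 0.26, 4.44, -0.3, -0.2, -0.1] rows 1.3
```

Orientation and joints are comfortable. Now I'll descend and grip.

Call:
drive_tool:
  steps:
    - [-2.5, 0.2, 2.2, -0.3, -0.2, 0, 0.25]
    - [-4, 0.2, 3.5, -0.3, -0.2, 0, 0.25]
    - [-5, 0.2, 4.4, -0.3, -0.2, 0, 0.25]
    - [-5, 0.2, 4.4, -0.3, -0.2, 0, 0.25]
    - [-5, 0.2, 4.4, -0.3, -0.2, 0, 0.25]

```text
clock: 22.8
tcp_pos: [0.5332, -0.3622, 0.0121]
tcp_rot: [-1.762, -1.757, -0.728]
wrist_force: [1.1, -0.4, -0.7]
opening: 0.0653
grasp_force: 0.0
```

Call:
drive_tool:
  steps:
    - [0, 0, 0, 0, 0, 0, 1]
    - [0, 0, 0, 0, 0, 0, 1]
    - [0, 0, 0, 0, 0, 0, 1]
    - [0, 0, 0, 0, 0, 0, 1]
    - [0, 0, 0, 0, 0, 0, 1]
    - [0, 0, 0, 0, 0, 0, 1]
    - [0, 0, 0, 0, 0, 0, 1]
  newtons: 45

```text
clock: 23.5
tcp_pos: [0.5331, -0.3628, 0.0119]
tcp_rot: [-1.763, -1.756, -0.729]
wrist_force: [0.4, -0.1, 3.2]
opening: 0.0397
grasp_force: 45.0
```

Run:
```python
from plan import *
plan([]);measured();rel((.534,-.359),-90)
P,R=placepose((40,-40),.05,180+HY-90)
plan([((.5,-.30,.25),Rt(90,45,-90)),((.52,-.20,.27),Rt(90)),((P+UP*.10)+[-.0,0,0],R),(P,R)])
```

```text
err mm [-0.9 -2.5  0.1] deg [-0.1  0.   0.2] q [ 0.97  0.98 -0.33  1.36 -0.3   1.38  0.84] t 23.5 F [ 0.4 -0.1  3.2] open 0.0397
rel t mm [ 8.40286009  0.90757609 -3.07756353] yaw misfit [-0.1 -0.   0.2]
err mm [0. 0. 0.] deg [-0. -0. -0.] q [ 0.97  0.98 -0.33  1.36 -0.3   1.38  0.84] t 23.5 F [ 0.4 -0.1  3.2] open 0.0397
[21.26, -3.37, -12.4, 0.1, 0.0, -0.2] rows 5.0
[8.49, 2.0, 5.65, -0.0, -45.0, 0.0] rows 5.2
[13.09, 14.75, -1.13, 4.8, -44.8, 11.6] rows 5.4
[7.07, 0.0, 7.07, 0.0, -0.0, 0.0] rows 2.0
```

Call:
drive_tool:
  steps:
    - [21.3, -3.4, -12.4, 0.1, 0, -0.2, 1]
    - [21.3, -3.4, -12.4, 0.1, 0, -0.2, 1]
    - [21.3, -3.4, -12.4, 0.1, 0, -0.2, 1]
    - [21.3, -3.4, -12.4, 0.1, 0, -0.2, 1]
    - [21.3, -3.4, -12.4, 0.1, 0, -0.2, 1]
    - [21.3, -3.4, -12.4, 0.1, 0, -0.2, 1]
    - [21.3, -3.4, -12.4, 0.1, 0, -0.2, 1]

```text
clock: 24.2
tcp_pos: [0.4994, -0.2998, 0.2503]
tcp_rot: [-1.761, -1.762, -0.726]
wrist_force: [0.5, -0.5, -2.2]
opening: 0.0393
grasp_force: 45.0
```

Call:
drive_tool:
  steps:
    - [8.5, 2, 5.7, 0, -45, 0, 1]
    - [8.5, 2, 5.7, 0, -45, 0, 1]
    - [8.5, 2, 5.7, 0, -45, 0, 1]
    - [8.5, 2, 5.7, 0, -45, 0, 1]
    - [8.5, 2, 5.7, 0, -45, 0, 1]
    - [8.5, 2, 5.7, 0, -45, 0, 1]
    - [8.5, 2, 5.7, 0, -45, 0, 1]

```text
clock: 24.9
tcp_pos: [0.5189, -0.1967, 0.2678]
tcp_rot: [-2.213, -2.224, 0.004]
wrist_force: [0.9, -0.2, -1.8]
opening: 0.0395
grasp_force: 45.0
```

Call:
drive_tool:
  steps:
    - [13.1, 14.8, -1.1, 4.8, -44.8, 11.6, 1]
    - [13.1, 14.8, -1.1, 4.8, -44.8, 11.6, 1]
    - [13.1, 14.8, -1.1, 4.8, -44.8, 11.6, 1]
    - [13.1, 14.8, -1.1, 4.8, -44.8, 11.6, 1]
    - [13.1, 14.8, -1.1, 4.8, -44.8, 11.6, 1]
    - [13.1, 14.8, -1.1, 4.8, -44.8, 11.6, 1]
    - [13.1, 14.8, -1.1, 4.8, -44.8, 11.6, 1]
    - [13.1, 14.8, -1.1, 4.8, -44.8, 11.6, 1]

```text
clock: 25.7
tcp_pos: [0.6672, -0.0698, 0.2785]
tcp_rot: [1.969, 1.589, -0.82]
wrist_force: [0.0, -0.4, -0.3]
opening: 0.0396
grasp_force: 45.0
```

Run:
```python
from plan import *
measured()
P,R=placepose((40,-40),.04,180+HY-90)
plan([(P,R)])
for n in("top","side"):
    p,d=manip.grab_frame(n);cv2.imwrite(f"pics/{n}2.png",p)
a=cv2.imread("pics/top2.png")[110:260,320:520];b=cv2.imread("pics/side2.png")[160:360,300:520]
cv2.imwrite("pics/m2.png",np.hstack([cv2.resize(a,(400,300),interpolation=cv2.INTER_CUBIC),cv2.resize(b,(330,300),interpolation=cv2.INTER_CUBIC)]))
```

```text
err mm [0. 0. 0.] deg [-0.  0. -0.] q [-0.11  0.6  -0.23  1.41  0.77  1.64 -0.7 ] t 25.7 F [ 0.  -0.4 -0.3] open 0.0396
[7.64, 0.05, 7.52, -0.2, 0.0, 0.2] rows 2.1
```

View pics/m2.png

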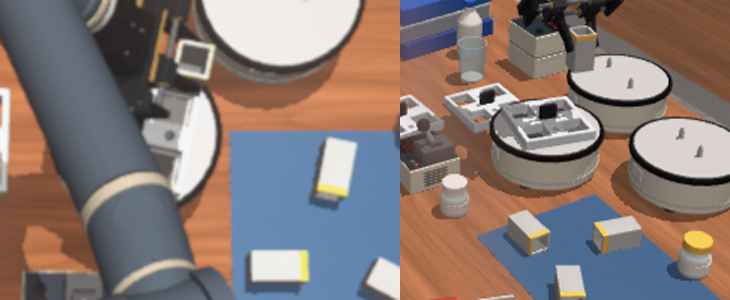

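The picture shows the plate on the heater and the cell upright with its mouth up. I'll lower to 40 mm above the surface and check the alignment from near.

Call:
drive_tool:
  steps:
    - [4, 0, 4, -0.2, 0, 0.2, 1]
    - [7.6, 0, 7.5, -0.2, 0, 0.2, 1]
    - [7.6, 0, 7.5, -0.2, 0, 0.2, 1]
    - [7.6, 0, 7.5, -0.2, 0, 0.2, 1]
    - [7.6, 0, 7.5, -0.2, 0, 0.2, 1]

```text
clock: 26.3
tcp_pos: [0.6688, -0.0683, 0.1769]
tcp_rot: [1.97, 1.581, -0.806]
wrist_force: [1.3, -0.3, -0.8]
opening: 0.0396
grasp_force: 45.0
```

Run:
```python
from plan import *
plan([]);measured()
p,d=manip.grab_frame("wrist");cv2.imwrite("pics/w4.png",p)
P,R=placepose((40,-40),.002,180+HY-90)
plan([(P,R)])
```

```text
err mm [1.4 0.7 5.6] deg [-0.3  0.1  0.3] q [-0.12  0.69 -0.23  1.5   0.8   1.5  -0.83] t 26.3 F [ 1.3 -0.3 -0.8] open 0.0396
err mm [0.2 0.5 0.2] deg [-0.  0.  0.] q [-0.12  0.69 -0.23  1.5   0.8   1.5  -0.83] t 26.4 F [-1.3  0.2 -2.1] open 0.0397
[3.01, -0.16, 3.16, 0.3, -0.1, -0.4] rows 0.9
```

View pics/w4.png

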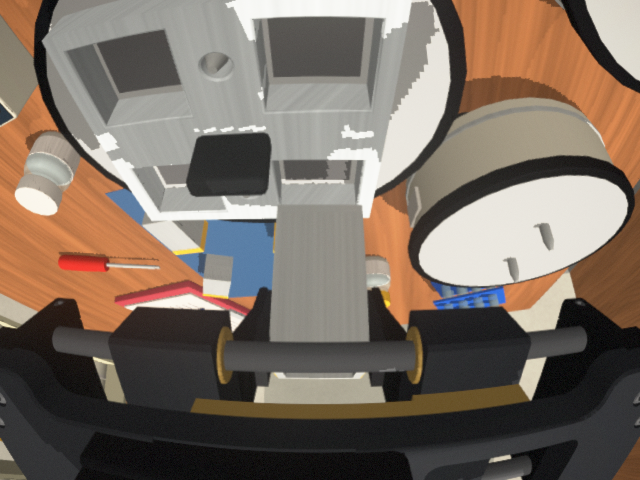

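The cell is held square over the near-side window, with its lower edge corners at (276,205) and (364,205). The plate's right edge runs from (403,30) to (374,215). I'll compare these in heater coordinates.

Run:
```python
from plan import *
s=manip.observe();r=np.radians(HY)
def hf(u,v,h):
    w=wray(u,v,h,s)[:2]-HC;return np.round(np.array([[np.cos(r),np.sin(r)],[-np.sin(r),np.cos(r)]])@w*1000,1)
print("window4 top corners",[hf(*t,.11) for t in((255,17),(383,15),(370,110),(266,110))])
print("window2 corners",[hf(*t,.11) for t in((92,52),(165,30),(190,118))])
print("plate right edge",hf(403,30,.11),hf(374,217,.11))
print("win4 spot corner",hf(270,75,.09),hf(367,77,.09))
t=np.array(json.load(open("rel.json"))["t"]);R=Ro.from_rotvec(s["tcp_rot"]).as_matrix()
C=s["tcp_pos"]+R@t;up=-R[:,2]*.7071-R[:,0]*.7071;print("cell axis",np.degrees(np.arccos(up[2])),up)
b=C-.0375*up;w=b[:2]-HC;print("base est heater frame",np.array([[np.cos(r),np.sin(r)],[-np.sin(r),np.cos(r)]])@w*1000,b[2])
h=b[2];print("cell base edge",hf(276,205,h),hf(364,205,h))
```

```text
window4 top corners [array([19.6, 64.9]), array([64.3, 65.6]), array([64.1, 18.4]), array([19. , 18.8])]
window2 corners [array([-48.9,  60.7]), array([-14.7,  63.9]), array([-16.3,  16.9])]
plate right edge [72.4 59.8] [ 76.7 -70.8]
win4 spot corner [19.5 23.3] [64.4 21.8]
cell axis 0.592335338415319 [-9.36270329e-03 -1.85468668e-04  9.99946561e-01]
base est heater frame [ 41.66151847 -38.39776192] 0.13588506203438444
cell base edge [ 21.5 -17.6] [ 62.9 -18.1]
```

```bash
sed -i 's/^HC=.*;HY/HC=np.array([.6400,-.0122]);HY/' plan.py
python3 - <<'E'
from plan import *
measured()
for h in(.014,.002):
    P,R=placepose((40,-40),h,180+HY-90);plan([(P,R)])
E
```

```text
err mm [0. 0. 0.] deg [0. 0. 0.] q [-0.12  0.69 -0.23  1.5   0.8   1.5  -0.83] t 26.4 F [-1.3  0.2 -2.1] open 0.0397
[2.25, -0.04, 2.25, 0.4, -0.1, -0.4] rows 0.6
err mm [ 0.1 -0.1 31.8] deg [-0.4  0.1  0.4] q [-0.12  0.69 -0.23  1.5   0.8   1.5  -0.83] t 26.4 F [-1.3  0.2 -2.1] open 0.0397
[0.85, 0.0, 0.85, -0.0, -0.0, 0.0] rows 0.2
```

Call:
drive_tool:
  steps:
    - [0.8, 0, 0.8, 0.4, -0.1, -0.4, 1]
    - [1.5, 0, 1.5, 0.4, -0.1, -0.4, 1]
    - [2.2, 0, 2.2, 0.4, -0.1, -0.4, 1]
    - [2.2, 0, 2.2, 0.4, -0.1, -0.4, 1]
    - [2.2, 0, 2.2, 0.4, -0.1, -0.4, 1]

```text
clock: 26.85
tcp_pos: [0.6673, -0.0673, 0.142]
tcp_rot: [1.966, 1.592, -0.824]
wrist_force: [-0.6, 0.1, -1.7]
opening: 0.0399
grasp_force: 45.0
```

Call:
drive_tool:
  steps:
    - [0.4, 0, 0.4, 0, 0, 0, 1]
    - [0.8, 0, 0.8, 0, 0, 0, 1]
    - [0.8, 0, 0.8, 0, 0, 0, 1]
    - [0.8, 0, 0.8, 0, 0, 0, 1]

```text
clock: 27.25
tcp_pos: [0.6677, -0.0672, 0.1316]
tcp_rot: [1.966, 1.591, -0.821]
wrist_force: [0.7, 0.7, 2.0]
opening: 0.0394
grasp_force: 45.0
```

```bash
cat >> plan.py <<'E'
def base():
    s=manip.observe();r=np.radians(HY);t=np.array(json.load(open("rel.json"))["t"]);R=Ro.from_rotvec(s["tcp_rot"]).as_matrix()
    up=-R[:,2]*.7071-R[:,0]*.7071;b=s["tcp_pos"]+R@t-.0375*up;w=b[:2]-HC
    print("base heater mm",np.round(np.array([[np.cos(r),np.sin(r)],[-np.sin(r),np.cos(r)]])@w*1000,1),"z",round(b[2]*1000-90,1),"F",np.round(s["wrist_force"],1),"up",np.round(up,3))
E
python3 -c "
from plan import *
base()"
```

```text
base heater mm [ 38.5 -39.8] z 0.3 F [0.7 0.7 2. ] up [0.006 0.    1.   ]
```

Seated: base about 0.3 mm above the top, upright, light contact. Release, retreat, and go for cell C.

Call:
drive_tool:
  steps:
    - [0, 0, 0, 0, 0, 0, 0.4]
    - [0, 0, 0, 0, 0, 0, 0.4]
    - [0, 0, 0, 0, 0, 0, 0.4]
    - [0, 0, -1, 0, 0, 0, 0.4]
    - [0, 0, -4, 0, 0, 0, 0.4]
    - [0, 0, -8, 0, 0, 0, 0.4]
    - [0, 0, -10, 0, 0, 0, 0.4]
    - [0, 0, -10, 0, 0, 0, 0.4]

```text
clock: 28.05
tcp_pos: [0.6844, 0.0061, 0.2042]
tcp_rot: [1.966, 1.595, -0.812]
wrist_force: [0.3, 0.2, -0.3]
opening: 0.0526
grasp_force: 0.0
```

Run:
```python
from plan import *
measured()
p,d=manip.grab_frame("top");P=cloud("top",d)
for c,r,z,a,_ in rects(P,(430,570,150,280),.028,.052,100): print("cell px",c,np.round(r[0],1),np.round(r[1],1),round(r[2],1),round(z,4),a)
q=P[110:240,330:450].reshape(-1,3);q=q[(q[:,2]>.155)&(q[:,2]<.175)&(np.hypot(q[:,0]-.67,q[:,1]+.06)<.05)];print("mouth",len(q),q.mean(0) if len(q) else "")
P_,R=pickpose((.469,-.2085),-90,a=.0145)
plan([((.52,-.10,.28),Rt(85)),((.48,-.19,.20),Rt(90)),(P_+UP*.07,R),(P_,R)])
```

```text
cell px [530. 170.] [ 665.6 -399.3] [52.2 28.8] 42.3 0.0384 103
cell px [488. 194.] [ 605.9 -289.3] [42.2 77.8] 78.0 0.0385 428
cell px [459. 243.] [ 469.6 -207.6] [40.7 77.8] 0.3 0.039 438
cell px [518. 252.] [ 445.6 -365.9] [77.2 43.2] 60.1 0.0386 453
mouth 128 [ 0.66882341 -0.05892651  0.16310858]
err mm [-1.  -2.5 -1.5] deg [ 0.2 -0.2  0. ] q [-0.2   0.72 -0.25  1.38  0.76  1.62 -0.83] t 28.1 F [-0.4 -0.4  0.1] open 0.0519
[-15.1, -13.9, 4.35, -2.8, 44.7, -6.5] rows 5.3
[-9.31, -3.2, 8.01, -0.0, 0.0, -5.0] rows 2.5
[-1.98, -1.09, 11.82, -0.0, 45.0, -0.0] rows 5.2
[-4.94, 0.0, 4.95, 0.0, 0.0, -0.0] rows 1.4
```

Call:
drive_tool:
  steps:
    - [-15.1, -13.9, 4.4, -2.8, 44.7, -6.5, 0.25]
    - [-15.1, -13.9, 4.4, -2.8, 44.7, -6.5, 0.25]
    - [-15.1, -13.9, 4.4, -2.8, 44.7, -6.5, 0.25]
    - [-15.1, -13.9, 4.4, -2.8, 44.7, -6.5, 0.25]
    - [-15.1, -13.9, 4.4, -2.8, 44.7, -6.5, 0.25]
    - [-15.1, -13.9, 4.4, -2.8, 44.7, -6.5, 0.25]
    - [-15.1, -13.9, 4.4, -2.8, 44.7, -6.5, 0.25]

```text
clock: 28.8
tcp_pos: [0.5163, -0.1083, 0.278]
tcp_rot: [-2.331, -2.106, 0.014]
wrist_force: [0.0, -1.0, -0.0]
opening: 0.0657
grasp_force: 0.0
```

Call:
drive_tool:
  steps:
    - [-9.3, -3.2, 8, 0, 0, -5, 0.25]
    - [-9.3, -3.2, 8, 0, 0, -5, 0.25]
    - [-9.3, -3.2, 8, 0, 0, -5, 0.25]
    - [-9.3, -3.2, 8, 0, 0, -5, 0.25]

```text
clock: 29.2
tcp_pos: [0.4735, -0.1955, 0.1951]
tcp_rot: [-2.226, -2.205, 0.02]
wrist_force: [0.4, 0.3, 0.1]
opening: 0.0653
grasp_force: 0.0
```

Call:
drive_tool:
  steps:
    - [-2, -1.1, 11.8, 0, 45, 0, 0.25]
    - [-2, -1.1, 11.8, 0, 45, 0, 0.25]
    - [-2, -1.1, 11.8, 0, 45, 0, 0.25]
    - [-2, -1.1, 11.8, 0, 45, 0, 0.25]
    - [-2, -1.1, 11.8, 0, 45, 0, 0.25]
    - [-2, -1.1, 11.8, 0, 45, 0, 0.25]
    - [-2, -1.1, 11.8, 0, 45, 0, 0.25]

```text
clock: 29.9
tcp_pos: [0.466, -0.2136, 0.0802]
tcp_rot: [-1.768, -1.754, -0.721]
wrist_force: [-0.7, 0.3, -0.4]
opening: 0.0652
grasp_force: 0.0
```

Run:
```python
from plan import *
plan([]);measured()
P_,R=pickpose((.469,-.2085),-90,a=.0145)
plan([(P_,R)])
```

```text
err mm [-3.  -3.8 68.4] deg [ 0.1 -0.2  0.4] q [ 1.02  0.73 -0.48  1.77 -0.34  1.18  0.78] t 29.9 F [-0.7  0.3 -0.4] open 0.0652
err mm [0. 0. 0.] deg [-0. -0. -0.] q [ 1.02  0.73 -0.48  1.77 -0.34  1.18  0.78] t 29.9 F [-0.7  0.3 -0.4] open 0.0652
[-4.55, 0.35, 5.13, -0.1, 0.2, -0.5] rows 1.4
```

Call:
drive_tool:
  steps:
    - [-2.5, 0.3, 2.7, -0.1, 0.2, -0.5, 0.25]
    - [-4, 0.3, 4.4, -0.1, 0.2, -0.5, 0.25]
    - [-4.6, 0.3, 5.1, -0.1, 0.2, -0.5, 0.25]
    - [-4.6, 0.3, 5.1, -0.1, 0.2, -0.5, 0.25]
    - [-4.6, 0.3, 5.1, -0.1, 0.2, -0.5, 0.25]

```text
clock: 30.4
tcp_pos: [0.4695, -0.2101, 0.0143]
tcp_rot: [-1.76, -1.766, -0.73]
wrist_force: [-0.3, 0.5, -0.4]
opening: 0.0652
grasp_force: 0.0
```

Call:
drive_tool:
  steps:
    - [0, 0, 0, 0, 0, 0, 1]
    - [0, 0, 0, 0, 0, 0, 1]
    - [0, 0, 0, 0, 0, 0, 1]
    - [0, 0, 0, 0, 0, 0, 1]
    - [0, 0, 0, 0, 0, 0, 1]
    - [0, 0, 0, 0, 0, 0, 1]
    - [0, 0, 0, 0, 0, 0, 1]
  newtons: 45

```text
clock: 31.1
tcp_pos: [0.4687, -0.2111, 0.013]
tcp_rot: [-1.761, -1.762, -0.731]
wrist_force: [0.0, -1.1, 4.0]
opening: 0.0399
grasp_force: 45.0
```

Run:
```python
from plan import *
plan([]);measured();rel((.469,-.2085),-90)
P,R=placepose((-40,-40),.04,180+HY-90)
plan([((.45,-.22,.25),Rt(90,45,-90)),((.50,-.14,.27),Rt(90)),(P+UP*.08,R)])
```

```text
err mm [-0.4 -1.4  1.3] deg [-0.1 -0.  -0.1] q [ 1.01  0.84 -0.47  1.78 -0.33  1.08  0.83] t 31.1 F [ 0.  -1.1  4. ] open 0.0399
rel t mm [ 6.7935676   0.35913817 -3.0671096 ] yaw misfit [-0.1 -0.1 -0.1]
err mm [0. 0. 0.] deg [ 0. -0. -0.] q [ 1.01  0.84 -0.47  1.78 -0.33  1.08  0.83] t 31.1 F [ 0.  -1.1  4. ] open 0.0399
[16.11, -1.8, -17.41, 0.1, 0.1, 0.1] rows 4.8
[7.07, 4.99, 4.25, 0.0, -45.0, -0.0] rows 5.2
[9.05, 9.09, 1.99, 4.8, -44.9, 11.6] rows 5.4
```

Call:
drive_tool:
  steps:
    - [16.1, -1.8, -17.4, 0, 0, 0, 1]
    - [16.1, -1.8, -17.4, 0, 0, 0, 1]
    - [16.1, -1.8, -17.4, 0, 0, 0, 1]
    - [16.1, -1.8, -17.4, 0, 0, 0, 1]
    - [16.1, -1.8, -17.4, 0, 0, 0, 1]
    - [16.1, -1.8, -17.4, 0, 0, 0, 1]
    - [16.1, -1.8, -17.4, 0, 0, 0, 1]

```text
clock: 31.8
tcp_pos: [0.4495, -0.22, 0.2492]
tcp_rot: [-1.762, -1.763, -0.729]
wrist_force: [-0.1, 0.8, -1.5]
opening: 0.0397
grasp_force: 45.0
```

Call:
drive_tool:
  steps:
    - [7.1, 5, 4.3, 0, -45, 0, 1]
    - [7.1, 5, 4.3, 0, -45, 0, 1]
    - [7.1, 5, 4.3, 0, -45, 0, 1]
    - [7.1, 5, 4.3, 0, -45, 0, 1]
    - [7.1, 5, 4.3, 0, -45, 0, 1]
    - [7.1, 5, 4.3, 0, -45, 0, 1]
    - [7.1, 5, 4.3, 0, -45, 0, 1]

```text
clock: 32.5
tcp_pos: [0.4989, -0.1364, 0.2674]
tcp_rot: [-2.215, -2.226, 0.002]
wrist_force: [0.1, 0.1, -1.6]
opening: 0.0396
grasp_force: 45.0
```

Call:
drive_tool:
  steps:
    - [9, 9.1, 2, 4.8, -44.9, 11.6, 1]
    - [9, 9.1, 2, 4.8, -44.9, 11.6, 1]
    - [9, 9.1, 2, 4.8, -44.9, 11.6, 1]
    - [9, 9.1, 2, 4.8, -44.9, 11.6, 1]
    - [9, 9.1, 2, 4.8, -44.9, 11.6, 1]
    - [9, 9.1, 2, 4.8, -44.9, 11.6, 1]
    - [9, 9.1, 2, 4.8, -44.9, 11.6, 1]
    - [9, 9.1, 2, 4.8, -44.9, 11.6, 1]

```text
clock: 33.3
tcp_pos: [0.5906, -0.0502, 0.2475]
tcp_rot: [1.968, 1.587, -0.818]
wrist_force: [0.4, -0.7, -1.1]
opening: 0.0397
grasp_force: 45.0
```

Run:
```python
from plan import *
measured();base()
P,R=placepose((-40,-40),.033,180+HY-90)
plan([(P,R)])
```

```text
base heater mm [-40.2 -40.7] z 117.3 F [ 0.4 -0.7 -1.1] up [0.002 0.001 1.   ]
err mm [0. 0. 0.] deg [-0. -0. -0.] q [-0.05  0.53 -0.38  1.63  0.79  1.6  -0.87] t 33.3 F [ 0.4 -0.7 -1.1] open 0.0397
[6.02, 0.03, 5.91, -0.1, 0.1, 0.0] rows 1.7
```

Call:
drive_tool:
  steps:
    - [3, 0, 3, -0.1, 0.1, 0, 1]
    - [6, 0, 5.9, -0.1, 0.1, 0, 1]
    - [6, 0, 5.9, -0.1, 0.1, 0, 1]
    - [6, 0, 5.9, -0.1, 0.1, 0, 1]
    - [6, 0, 5.9, -0.1, 0.1, 0, 1]

```text
clock: 33.8
tcp_pos: [0.5924, -0.0496, 0.168]
tcp_rot: [1.97, 1.582, -0.807]
wrist_force: [-0.2, 0.0, -1.5]
opening: 0.04
grasp_force: 45.0
```

Run:
```python
from plan import *
measured();base()
for h in(.014,.001):
    P,R=placepose((-40,-40),h,180+HY-90);plan([(P,R)])
```

```text
base heater mm [-38.2 -39.6] z 37.9 F [-0.2  0.  -1.5] up [-0.008  0.     1.   ]
err mm [0. 0. 0.] deg [0. 0. 0.] q [-0.06  0.62 -0.37  1.69  0.82  1.5  -0.98] t 33.8 F [-0.2  0.  -1.5] open 0.04
[1.66, -0.16, 1.71, 0.3, -0.1, -0.3] rows 0.5
err mm [ 1.5  0.  23.8] deg [-0.3  0.1  0.3] q [-0.06  0.62 -0.37  1.69  0.82  1.5  -0.98] t 33.8 F [-0.2  0.  -1.5] open 0.04
[0.92, -0.0, 0.92, -0.0, 0.0, -0.0] rows 0.3
```

Call:
drive_tool:
  steps:
    - [0, -0.1, 0, 0.3, -0.1, -0.3, 1]
    - [0.8, -0.1, 0.8, 0.3, -0.1, -0.3, 1]
    - [1.7, -0.1, 1.7, 0.3, -0.1, -0.3, 1]
    - [1.7, -0.1, 1.7, 0.3, -0.1, -0.3, 1]
    - [1.7, -0.1, 1.7, 0.3, -0.1, -0.3, 1]

```text
clock: 34.3
tcp_pos: [0.59, -0.0486, 0.1405]
tcp_rot: [1.965, 1.59, -0.822]
wrist_force: [0.1, -0.3, -0.9]
opening: 0.0397
grasp_force: 45.0
```

Call:
drive_tool:
  steps:
    - [0.4, 0, 0.4, 0, 0, 0, 1]
    - [0.9, 0, 0.9, 0, 0, 0, 1]
    - [0.9, 0, 0.9, 0, 0, 0, 1]
    - [0.9, 0, 0.9, 0, 0, 0, 1]

```text
clock: 34.7
tcp_pos: [0.5909, -0.0483, 0.1308]
tcp_rot: [1.964, 1.587, -0.82]
wrist_force: [-1.5, 2.3, 9.0]
opening: 0.0395
grasp_force: 45.0
```

```bash
python3 -c "
from plan import *
base()"
```

```text
base heater mm [-40.4 -38.9] z 0.7 F [-1.5  2.3  9. ] up [0.002 0.004 1.   ]
```

Seated in well1. Release, retreat, and go to cell D.

Call:
drive_tool:
  steps:
    - [0, 0, 0, 0, 0, 0, 0.4]
    - [0, 0, 0, 0, 0, 0, 0.4]
    - [0, 0, 0, 0, 0, 0, 0.4]
    - [0, 0, -1, 0, 0, 0, 0.4]
    - [0, 0, -4, 0, 0, 0, 0.4]
    - [0, 0, -8, 0, 0, 0, 0.4]
    - [0, 0, -11, 0, 0, 0, 0.4]
    - [0, 0, -11, 0, 0, 0, 0.4]

```text
clock: 35.5
tcp_pos: [0.6089, 0.0328, 0.2089]
tcp_rot: [1.965, 1.594, -0.808]
wrist_force: [0.2, 0.4, -0.9]
opening: 0.0521
grasp_force: 0.0
```

Run:
```python
from plan import *
measured()
P_,R=pickpose((.4455,-.366),-119.5,a=.0145)
plan([((.50,-.10,.29),Rt(80)),((.45,-.33,.22),Rt(62)),(P_+UP*.08,R)])
```

```text
err mm [0. 0. 0.] deg [ 0.  0. -0.] q [-0.16  0.64 -0.4   1.55  0.76  1.64 -0.97] t 35.5 F [ 0.2  0.4 -0.9] open 0.0521
[-16.53, -7.91, 4.96, -0.7, 44.7, -1.8] rows 5.2
[-23.52, -0.94, 7.01, 0.0, 0.0, 18.0] rows 4.9
[-3.51, 1.28, 12.83, -0.6, 45.0, 1.4] rows 5.2
```

Call:
drive_tool:
  steps:
    - [-16.5, -7.9, 5, -0.7, 44.7, -1.8, 0.25]
    - [-16.5, -7.9, 5, -0.7, 44.7, -1.8, 0.25]
    - [-16.5, -7.9, 5, -0.7, 44.7, -1.8, 0.25]
    - [-16.5, -7.9, 5, -0.7, 44.7, -1.8, 0.25]
    - [-16.5, -7.9, 5, -0.7, 44.7, -1.8, 0.25]
    - [-16.5, -7.9, 5, -0.7, 44.7, -1.8, 0.25]
    - [-16.5, -7.9, 5, -0.7, 44.7, -1.8, 0.25]

```text
clock: 36.2
tcp_pos: [0.4966, -0.1077, 0.2878]
tcp_rot: [2.418, 2.004, -0.015]
wrist_force: [-0.1, 0.6, -0.4]
opening: 0.065
grasp_force: 0.0
```

Call:
drive_tool:
  steps:
    - [-23.5, -0.9, 7, 0, 0, 18, 0.25]
    - [-23.5, -0.9, 7, 0, 0, 18, 0.25]
    - [-23.5, -0.9, 7, 0, 0, 18, 0.25]
    - [-23.5, -0.9, 7, 0, 0, 18, 0.25]
    - [-23.5, -0.9, 7, 0, 0, 18, 0.25]
    - [-23.5, -0.9, 7, 0, 0, 18, 0.25]
    - [-23.5, -0.9, 7, 0, 0, 18, 0.25]

```text
clock: 36.9
tcp_pos: [0.4465, -0.3338, 0.2182]
tcp_rot: [-2.697, -1.61, 0.014]
wrist_force: [1.8, 1.3, 0.8]
opening: 0.065
grasp_force: 0.0
```

Call:
drive_tool:
  steps:
    - [-3.5, 1.3, 12.8, -0.6, 45, 1.4, 0.25]
    - [-3.5, 1.3, 12.8, -0.6, 45, 1.4, 0.25]
    - [-3.5, 1.3, 12.8, -0.6, 45, 1.4, 0.25]
    - [-3.5, 1.3, 12.8, -0.6, 45, 1.4, 0.25]
    - [-3.5, 1.3, 12.8, -0.6, 45, 1.4, 0.25]
    - [-3.5, 1.3, 12.8, -0.6, 45, 1.4, 0.25]
    - [-3.5, 1.3, 12.8, -0.6, 45, 1.4, 0.25]

```text
clock: 37.6
tcp_pos: [0.441, -0.3713, 0.0911]
tcp_rot: [-2.248, -1.302, -0.919]
wrist_force: [0.3, 0.4, -0.5]
opening: 0.065
grasp_force: 0.0
```

Run:
```python
from plan import *
plan([]);measured()
p,d=manip.grab_frame("top");P=cloud("top",d)
for c,r,z,a,_ in rects(P,(430,570,150,280),.028,.052,100): print("cell px",c,np.round(r[0],1),np.round(r[1],1),round(r[2],1),round(z,4),a)
P_,R=pickpose((.4455,-.366),-119.5,a=.0145)
plan([(P_,R)])
```

```text
err mm [-3.8 -4.2 -0.6] deg [-0.  -0.4  0.4] q [ 1.31  0.74 -0.49  1.73 -0.44  1.09  0.64] t 37.6 F [ 0.3  0.4 -0.5] open 0.065
cell px [530. 170.] [ 667.5 -398.8] [53.  33.8] 36.1 0.0393 103
cell px [488. 193.] [ 605.4 -289.1] [42.4 77.6] 77.9 0.0392 426
cell px [518. 250.] [ 445.9 -366.3] [78.3 43.1] 62.4 0.0392 436
err mm [1.2 1.1 1.4] deg [ 0.  -0.1 -0.2] q [ 1.31  0.74 -0.49  1.73 -0.44  1.09  0.64] t 37.6 F [ 0.9  0.5 -0. ] open 0.0651
[-5.17, 0.15, 6.04, 0.0, 0.4, -0.3] rows 1.6
```

Call:
drive_tool:
  steps:
    - [-2.5, 0.1, 3, 0, 0.4, -0.3, 0.25]
    - [-4.2, 0.1, 5, 0, 0.4, -0.3, 0.25]
    - [-5.1, 0.1, 5.9, 0, 0.4, -0.3, 0.25]
    - [-5.1, 0.1, 5.9, 0, 0.4, -0.3, 0.25]
    - [-5.1, 0.1, 5.9, 0, 0.4, -0.3, 0.25]

```text
clock: 38.15
tcp_pos: [0.4457, -0.3677, 0.016]
tcp_rot: [-2.241, -1.311, -0.929]
wrist_force: [1.2, -0.8, 0.2]
opening: 0.0652
grasp_force: 0.0
```

Call:
drive_tool:
  steps:
    - [0, 0, 0, 0, 0, 0, 1]
    - [0, 0, 0, 0, 0, 0, 1]
    - [0, 0, 0, 0, 0, 0, 1]
    - [0, 0, 0, 0, 0, 0, 1]
    - [0, 0, 0, 0, 0, 0, 1]
    - [0, 0, 0, 0, 0, 0, 1]
    - [0, 0, 0, 0, 0, 0, 1]
  newtons: 45

```text
clock: 38.85
tcp_pos: [0.4442, -0.3685, 0.0145]
tcp_rot: [-2.242, -1.307, -0.929]
wrist_force: [-0.9, -0.7, 3.9]
opening: 0.0396
grasp_force: 45.0
```

Run:
```python
from plan import *
plan([]);measured();rel((.4457,-.366),-119.5)
P,R=placepose((40,40),.04,180+HY-90)
plan([((.44,-.30,.25),Rt(60.5,45,-119.5)),((.48,-.16,.30),Rt(75)),((.57,-.05,.30),Rt(77)),(P+UP*.08,R)])
```

```text
err mm [-0.6 -1.4  2.8] deg [-0.1 -0.  -0.1] q [ 1.3   0.85 -0.48  1.74 -0.43  0.99  0.7 ] t 38.9 F [-0.9 -0.7  3.9] open 0.0396
rel t mm [ 5.90484165  0.06250707 -1.81340879] yaw misfit [-0.2 -0.1 -0. ]
err mm [0. 0. 0.] deg [-0. -0.  0.] q [ 1.3   0.85 -0.48  1.74 -0.43  0.99  0.7 ] t 38.9 F [-0.9 -0.7  3.9] open 0.0396
[20.71, -3.7, -12.61, 0.2, 0.1, 0.0] rows 4.9
[13.54, -3.4, 6.49, 5.7, -44.8, -13.7] rows 5.5
[12.95, 5.85, -0.0, -0.0, -0.0, -2.0] rows 2.8
[8.76, 9.93, 4.95, -0.3, -45.0, -0.7] rows 5.2
```

Call:
drive_tool:
  steps:
    - [20.7, -3.7, -12.6, 0.2, 0.1, 0, 1]
    - [20.7, -3.7, -12.6, 0.2, 0.1, 0, 1]
    - [20.7, -3.7, -12.6, 0.2, 0.1, 0, 1]
    - [20.7, -3.7, -12.6, 0.2, 0.1, 0, 1]
    - [20.7, -3.7, -12.6, 0.2, 0.1, 0, 1]
    - [20.7, -3.7, -12.6, 0.2, 0.1, 0, 1]
    - [20.7, -3.7, -12.6, 0.2, 0.1, 0, 1]

```text
clock: 39.55
tcp_pos: [0.4398, -0.2997, 0.2495]
tcp_rot: [-2.24, -1.309, -0.926]
wrist_force: [0.3, -0.4, -2.5]
opening: 0.0399
grasp_force: 45.0
```

Call:
drive_tool:
  steps:
    - [13.5, -3.4, 6.5, 5.7, -44.8, -13.7, 1]
    - [13.5, -3.4, 6.5, 5.7, -44.8, -13.7, 1]
    - [13.5, -3.4, 6.5, 5.7, -44.8, -13.7, 1]
    - [13.5, -3.4, 6.5, 5.7, -44.8, -13.7, 1]
    - [13.5, -3.4, 6.5, 5.7, -44.8, -13.7, 1]
    - [13.5, -3.4, 6.5, 5.7, -44.8, -13.7, 1]
    - [13.5, -3.4, 6.5, 5.7, -44.8, -13.7, 1]

```text
clock: 40.25
tcp_pos: [0.4802, -0.1567, 0.2974]
tcp_rot: [-2.482, -1.919, 0.002]
wrist_force: [0.2, -0.5, -2.0]
opening: 0.0396
grasp_force: 45.0
```

Call:
drive_tool:
  steps:
    - [13, 5.9, 0, 0, 0, -2, 1]
    - [13, 5.9, 0, 0, 0, -2, 1]
    - [13, 5.9, 0, 0, 0, -2, 1]
    - [13, 5.9, 0, 0, 0, -2, 1]
    - [13, 5.9, 0, 0, 0, -2, 1]

```text
clock: 40.75
tcp_pos: [0.5699, -0.0505, 0.2967]
tcp_rot: [-2.455, -1.953, 0.004]
wrist_force: [-0.2, -0.8, -1.6]
opening: 0.0396
grasp_force: 45.0
```

Call:
drive_tool:
  steps:
    - [8.8, 9.9, 5, -0.3, -45, -0.7, 1]
    - [8.8, 9.9, 5, -0.3, -45, -0.7, 1]
    - [8.8, 9.9, 5, -0.3, -45, -0.7, 1]
    - [8.8, 9.9, 5, -0.3, -45, -0.7, 1]
    - [8.8, 9.9, 5, -0.3, -45, -0.7, 1]
    - [8.8, 9.9, 5, -0.3, -45, -0.7, 1]
    - [8.8, 9.9, 5, -0.3, -45, -0.7, 1]
    - [8.8, 9.9, 5, -0.3, -45, -0.7, 1]

```text
clock: 41.55
tcp_pos: [0.6867, 0.0109, 0.2499]
tcp_rot: [1.973, 1.583, -0.815]
wrist_force: [-0.3, -1.0, -0.3]
opening: 0.0395
grasp_force: 45.0
```

Run:
```python
from plan import *
measured();base()
P,R=placepose((40,40),.033,180+HY-90)
plan([(P,R)])
```

```text
base heater mm [40.8 37.9] z 119.6 F [-0.3 -1.  -0.3] up [-0.001 -0.001  1.   ]
err mm [0. 0. 0.] deg [-0.  0. -0.] q [-0.09  0.72 -0.46  1.32  0.85  1.77 -0.85] t 41.5 F [-0.3 -1.  -0.3] open 0.0395
[6.26, -0.08, 5.98, -0.1, -0.1, -0.2] rows 1.7
```

Call:
drive_tool:
  steps:
    - [3.1, 0, 3, -0.1, -0.1, -0.2, 1]
    - [6.2, 0, 6, -0.1, -0.1, -0.2, 1]
    - [6.2, 0, 6, -0.1, -0.1, -0.2, 1]
    - [6.2, 0, 6, -0.1, -0.1, -0.2, 1]
    - [6.2, 0, 6, -0.1, -0.1, -0.2, 1]
    - [6.2, 0, 6, -0.1, -0.1, -0.2, 1]

```text
clock: 42.15
tcp_pos: [0.688, 0.0154, 0.1659]
tcp_rot: [1.966, 1.588, -0.811]
wrist_force: [0.4, 0.3, -1.1]
opening: 0.0401
grasp_force: 45.0
```

Run:
```python
from plan import *
measured();base()
for h in(.014,.001):
    P,R=placepose((40,40),h,180+HY-90);plan([(P,R)])
```

```text
base heater mm [41.1 42.7] z 35.5 F [ 0.4  0.3 -1.1] up [-0.003 -0.     1.   ]
err mm [0. 0. 0.] deg [-0. -0.  0.] q [-0.1   0.8  -0.45  1.38  0.87  1.67 -0.94] t 42.1 F [ 0.4  0.3 -1.1] open 0.0401
[1.33, -0.11, 1.71, 0.2, -0.0, 0.0] rows 0.4
err mm [ 1.6  2.4 21.5] deg [-0.2 -0.  -0. ] q [-0.1   0.8  -0.45  1.38  0.87  1.67 -0.94] t 42.1 F [ 0.4  0.3 -1.1] open 0.0401
[0.92, 0.0, 0.92, 0.0, -0.0, 0.0] rows 0.3
```

Call:
drive_tool:
  steps:
    - [-0.2, -0.1, 0.2, 0.2, 0, 0, 1]
    - [0.5, -0.1, 0.9, 0.2, 0, 0, 1]
    - [1.3, -0.1, 1.7, 0.2, 0, 0, 1]
    - [1.3, -0.1, 1.7, 0.2, 0, 0, 1]
    - [1.3, -0.1, 1.7, 0.2, 0, 0, 1]

```text
clock: 42.65
tcp_pos: [0.6849, 0.0129, 0.1406]
tcp_rot: [1.965, 1.591, -0.822]
wrist_force: [-0.1, -0.1, -0.4]
opening: 0.0397
grasp_force: 45.0
```

Call:
drive_tool:
  steps:
    - [0.4, 0, 0.4, 0, 0, 0, 1]
    - [0.9, 0, 0.9, 0, 0, 0, 1]
    - [0.9, 0, 0.9, 0, 0, 0, 1]
    - [0.9, 0, 0.9, 0, 0, 0, 1]

```text
clock: 43.05
tcp_pos: [0.6853, 0.0133, 0.1306]
tcp_rot: [1.965, 1.588, -0.82]
wrist_force: [-1.7, 1.5, 4.8]
opening: 0.04
grasp_force: 45.0
```

```bash
python3 -c "
from plan import *
base()"
```

```text
base heater mm [38.8 39.8] z 0.2 F [-1.7  1.5  4.8] up [0.003 0.002 1.   ]
```

Seated in well4. Release, then go to cell A for the flat turn.

Call:
drive_tool:
  steps:
    - [0, 0, 0, 0, 0, 0, 0.4]
    - [0, 0, 0, 0, 0, 0, 0.4]
    - [0, 0, 0, 0, 0, 0, 0.4]
    - [0, 0, -1, 0, 0, 0, 0.4]
    - [0, 0, -4, 0, 0, 0, 0.4]
    - [0, 0, -8, 0, 0, 0, 0.4]
    - [0, 0, -11, 0, 0, 0, 0.4]
    - [0, 0, -11, 0, 0, 0, 0.4]

```text
clock: 43.85
tcp_pos: [0.703, 0.0947, 0.2097]
tcp_rot: [1.966, 1.596, -0.808]
wrist_force: [-0.4, 0.4, 0.7]
opening: 0.0522
grasp_force: 0.0
```

Run:
```python
from plan import *
measured()
plan([((.60,-.05,.32),Rt(60)),((.59,-.24,.26),Rt(10)),((.605,-.289,.13),Rt(-12))])
```

```text
err mm [0. 0. 0.] deg [0. 0. 0.] q [-0.2   0.82 -0.46  1.22  0.84  1.8  -0.92] t 43.9 F [-0.4  0.4  0.7] open 0.0522
[-19.33, -7.1, 3.61, 7.1, 44.3, 17.2] rows 5.6
[-16.95, 8.64, 6.0, -0.0, 0.0, 50.0] rows 5.8
[0.64, 5.09, 13.0, -0.0, 0.0, 22.0] rows 2.8
```

Call:
drive_tool:
  steps:
    - [-19.3, -7.1, 3.6, 7.1, 44.3, 17.2, 0.2]
    - [-19.3, -7.1, 3.6, 7.1, 44.3, 17.2, 0.2]
    - [-19.3, -7.1, 3.6, 7.1, 44.3, 17.2, 0.2]
    - [-19.3, -7.1, 3.6, 7.1, 44.3, 17.2, 0.2]
    - [-19.3, -7.1, 3.6, 7.1, 44.3, 17.2, 0.2]
    - [-19.3, -7.1, 3.6, 7.1, 44.3, 17.2, 0.2]
    - [-19.3, -7.1, 3.6, 7.1, 44.3, 17.2, 0.2]
    - [-19.3, -7.1, 3.6, 7.1, 44.3, 17.2, 0.2]

```text
clock: 44.65
tcp_pos: [0.5983, -0.0546, 0.3175]
tcp_rot: [2.723, 1.563, -0.016]
wrist_force: [-0.3, 0.1, -0.1]
opening: 0.0696
grasp_force: 0.0
```

Call:
drive_tool:
  steps:
    - [-17, 8.6, 6, 0, 0, 50, 0.2]
    - [-17, 8.6, 6, 0, 0, 50, 0.2]
    - [-17, 8.6, 6, 0, 0, 50, 0.2]
    - [-17, 8.6, 6, 0, 0, 50, 0.2]
    - [-17, 8.6, 6, 0, 0, 50, 0.2]
    - [-17, 8.6, 6, 0, 0, 50, 0.2]
    - [-17, 8.6, 6, 0, 0, 50, 0.2]
    - [-17, 8.6, 6, 0, 0, 50, 0.2]

```text
clock: 45.45
tcp_pos: [0.588, -0.2422, 0.2585]
tcp_rot: [3.125, 0.277, -0.013]
wrist_force: [-0.1, -0.2, 0.6]
opening: 0.0698
grasp_force: 0.0
```

Call:
drive_tool:
  steps:
    - [0.6, 5.1, 13, 0, 0, 22, 0.2]
    - [0.6, 5.1, 13, 0, 0, 22, 0.2]
    - [0.6, 5.1, 13, 0, 0, 22, 0.2]
    - [0.6, 5.1, 13, 0, 0, 22, 0.2]
    - [0.6, 5.1, 13, 0, 0, 22, 0.2]
    - [0.6, 5.1, 13, 0, 0, 22, 0.2]

```text
clock: 46.05
tcp_pos: [0.6028, -0.2934, 0.1321]
tcp_rot: [3.118, -0.329, -0.002]
wrist_force: [0.2, -0.8, -0.5]
opening: 0.0695
grasp_force: 0.0
```

Run:
```python
from plan import *
plan([]);measured()
p,d=manip.grab_frame("side")
plan([((.604,-.289,.009),Rt(-12)),((.604,-.289,.12),Rt(-12)),((.56,-.289,.12),Rt(42)),((.545,-.289,.12),Rt(90)),])
```

```text
err mm [-2.2 -4.4  2.1] deg [-0.4  0.   0. ] q [ 0.58  0.56 -0.28  1.62  0.18  0.98 -1.54] t 46.0 F [ 0.2 -0.8 -0.5] open 0.0695
err mm [-0.  -0.3  0.3] deg [-0.  0.  0.] q [ 0.58  0.56 -0.28  1.62  0.18  0.98 -1.54] t 46.1 F [-0.2 -0.   0.3] open 0.0695
[0.03, -0.54, 12.31, 0.4, 0.0, -0.1] rows 2.5
[-0.01, 0.0, -11.1, -0.0, 0.0, 0.0] rows 2.2
[-4.3, 0.91, 0.0, -0.0, 0.0, -54.0] rows 6.3
[-1.12, -1.0, 0.0, -0.0, -0.0, -48.0] rows 5.6
```

Call:
drive_tool:
  steps:
    - [0, -0.4, 5, 0.4, 0, 0, 0.2]
    - [0, -0.4, 9, 0.4, 0, 0, 0.2]
    - [0, -0.4, 12.3, 0.4, 0, 0, 0.2]
    - [0, -0.4, 12.3, 0.4, 0, 0, 0.2]
    - [0, -0.4, 12.3, 0.4, 0, 0, 0.2]

```text
clock: 46.6
tcp_pos: [0.6023, -0.2915, 0.0084]
tcp_rot: [-3.124, 0.335, 0.003]
wrist_force: [0.5, -0.5, 1.6]
opening: 0.0697
grasp_force: 0.0
```

Call:
drive_tool:
  steps:
    - [0, 0, 0, 0, 0, 0, 1]
    - [0, 0, 0, 0, 0, 0, 1]
    - [0, 0, 0, 0, 0, 0, 1]
    - [0, 0, 0, 0, 0, 0, 1]
    - [0, 0, 0, 0, 0, 0, 1]
    - [0, 0, 0, 0, 0, 0, 1]
    - [0, 0, 0, 0, 0, 0, 1]
  newtons: 30

```text
clock: 47.3
tcp_pos: [0.6014, -0.2913, 0.0072]
tcp_rot: [-3.123, 0.336, 0.006]
wrist_force: [-0.2, 1.2, 5.8]
opening: 0.0399
grasp_force: 30.0
```

Call:
drive_tool:
  steps:
    - [0, 0, -4, 0, 0, 0, 1]
    - [0, 0, -8, 0, 0, 0, 1]
    - [0, 0, -11.1, 0, 0, 0, 1]
    - [0, 0, -11.1, 0, 0, 0, 1]

```text
clock: 47.7
tcp_pos: [0.6042, -0.2932, 0.1223]
tcp_rot: [3.121, -0.337, 0.006]
wrist_force: [1.1, 0.4, -0.3]
opening: 0.0396
grasp_force: 30.0
```

Call:
drive_tool:
  steps:
    - [-4.3, 0.9, 0, 0, 0, -54, 1]
    - [-4.3, 0.9, 0, 0, 0, -54, 1]
    - [-4.3, 0.9, 0, 0, 0, -54, 1]
    - [-4.3, 0.9, 0, 0, 0, -54, 1]
    - [-4.3, 0.9, 0, 0, 0, -54, 1]
    - [-4.3, 0.9, 0, 0, 0, -54, 1]
    - [-4.3, 0.9, 0, 0, 0, -54, 1]
    - [-4.3, 0.9, 0, 0, 0, -54, 1]

```text
clock: 48.5
tcp_pos: [0.5562, -0.2914, 0.1157]
tcp_rot: [-2.932, -1.116, 0.01]
wrist_force: [-0.3, -0.1, -2.2]
opening: 0.0398
grasp_force: 30.0
```

Call:
drive_tool:
  steps:
    - [-1.1, -1, 0, 0, 0, -48, 1]
    - [-1.1, -1, 0, 0, 0, -48, 1]
    - [-1.1, -1, 0, 0, 0, -48, 1]
    - [-1.1, -1, 0, 0, 0, -48, 1]
    - [-1.1, -1, 0, 0, 0, -48, 1]
    - [-1.1, -1, 0, 0, 0, -48, 1]
    - [-1.1, -1, 0, 0, 0, -48, 1]
    - [-1.1, -1, 0, 0, 0, -48, 1]

```text
clock: 49.3
tcp_pos: [0.5421, -0.2913, 0.1169]
tcp_rot: [-2.227, -2.209, 0.005]
wrist_force: [-0.2, -0.6, -1.7]
opening: 0.0396
grasp_force: 30.0
```

Run:
```python
from plan import *
measured()
plan([((.545,-.289,.0115),Rt(90)),((.545,-.289,.13),Rt(90))])
```

```text
err mm [0. 0. 0.] deg [-0. -0.  0.] q [ 0.93  0.59 -0.71  1.75  0.45  0.98  0.03] t 49.3 F [-0.2 -0.6 -1.7] open 0.0396
[0.21, 0.35, 10.54, -0.3, -0.1, -0.4] rows 2.1
[-0.0, -0.01, -11.85, -0.0, 0.0, -0.0] rows 2.4
```

Call:
drive_tool:
  steps:
    - [0.1, 0.2, 5, -0.3, 0, -0.4, 1]
    - [0.1, 0.2, 9, -0.3, 0, -0.4, 1]
    - [0.1, 0.2, 10.6, -0.3, 0, -0.4, 1]
    - [0.1, 0.2, 10.7, -0.3, 0, -0.4, 1]
    - [0.1, 0.2, 10.7, -0.3, 0, -0.4, 1]

```text
clock: 49.8
tcp_pos: [0.5452, -0.2902, 0.0117]
tcp_rot: [2.219, 2.222, 0.003]
wrist_force: [0.0, 0.2, -1.1]
opening: 0.04
grasp_force: 30.0
```

Call:
drive_tool:
  steps:
    - [0, 0, 0, 0, 0, 0, 0.25]
    - [0, 0, 0, 0, 0, 0, 0.25]
    - [0, 0, 0, 0, 0, 0, 0.25]
    - [0, 0, 0, 0, 0, 0, 0.25]
    - [0, 0, 0, 0, 0, 0, 0.25]

```text
clock: 50.3
tcp_pos: [0.5442, -0.2903, 0.0111]
tcp_rot: [2.219, 2.223, 0.002]
wrist_force: [-0.1, 0.8, -0.4]
opening: 0.0643
grasp_force: 0.0
```

Call:
drive_tool:
  steps:
    - [0, 0, -5, 0, 0, 0, 0.25]
    - [0, 0, -10, 0, 0, 0, 0.25]
    - [0, 0, -12, 0, 0, 0, 0.25]
    - [0, 0, -12, 0, 0, 0, 0.25]

```text
clock: 50.7
tcp_pos: [0.5465, -0.2908, 0.1348]
tcp_rot: [2.215, 2.218, 0.005]
wrist_force: [0.3, 0.4, -0.2]
opening: 0.0653
grasp_force: 0.0
```

Run:
```python
from plan import *
measured()
P,R=pickpose((.545,-.2865),-90,a=.0145)
plan([(P+UP*.07,R)])
```

```text
err mm [0. 0. 0.] deg [ 0. -0.  0.] q [ 0.94  0.57 -0.73  1.74  0.44  1.    0.05] t 50.7 F [ 0.3  0.4 -0.2] open 0.0653
[0.32, -0.18, 5.3, 0.4, 45.2, 0.3] rows 5.3
```

Call:
drive_tool:
  steps:
    - [0.3, -0.2, 5.3, 0.4, 45.2, 0.3, 0.25]
    - [0.3, -0.2, 5.3, 0.4, 45.2, 0.3, 0.25]
    - [0.3, -0.2, 5.3, 0.4, 45.2, 0.3, 0.25]
    - [0.3, -0.2, 5.3, 0.4, 45.2, 0.3, 0.25]
    - [0.3, -0.2, 5.3, 0.4, 45.2, 0.3, 0.25]
    - [0.3, -0.2, 5.3, 0.4, 45.2, 0.3, 0.25]
    - [0.3, -0.2, 5.3, 0.4, 45.2, 0.3, 0.25]

```text
clock: 51.4
tcp_pos: [0.5408, -0.2877, 0.0749]
tcp_rot: [-1.759, -1.747, -0.723]
wrist_force: [0.6, 0.6, 1.0]
opening: 0.0656
grasp_force: 0.0
```

Run:
```python
from plan import *
measured()
p,d=manip.grab_frame("top");P=cloud("top",d)
for c,r,z,a,_ in rects(P,(430,570,150,280),.028,.052,60): print("cell px",c,np.round(r[0],1),np.round(r[1],1),round(r[2],1),round(z,4),a)
P,R=pickpose((.5447,-.287),-90,a=.0145)
plan([(P,R)])
```

```text
cell px [488. 215.] [ 545.7 -287.6] [42.6 77.9] 1.5 0.0386 448
err mm [0.9 1.6 2.1] deg [ 0.  -0.1 -0.2] q [ 1.21  1.02 -0.91  1.47  0.05  1.32  0.43] t 51.5 F [ 0.6 -0.5  0.5] open 0.0652
[-4.53, 0.46, 4.39, -0.4, -0.4, -0.5] rows 1.3
```

Call:
drive_tool:
  steps:
    - [-2.4, 0.4, 2.3, -0.4, -0.4, -0.5, 0.25]
    - [-3.8, 0.4, 3.7, -0.4, -0.4, -0.5, 0.25]
    - [-4.4, 0.4, 4.2, -0.4, -0.4, -0.5, 0.25]
    - [-4.4, 0.4, 4.2, -0.4, -0.4, -0.5, 0.25]
    - [-4.4, 0.4, 4.2, -0.4, -0.4, -0.5, 0.25]

```text
clock: 51.95
tcp_pos: [0.5462, -0.288, 0.0181]
tcp_rot: [-1.76, -1.766, -0.73]
wrist_force: [0.1, 0.3, 0.4]
opening: 0.0649
grasp_force: 0.0
```

Call:
drive_tool:
  steps:
    - [0, 0, 0, 0, 0, 0, 1]
    - [0, 0, 0, 0, 0, 0, 1]
    - [0, 0, 0, 0, 0, 0, 1]
    - [0, 0, 0, 0, 0, 0, 1]
    - [0, 0, 0, 0, 0, 0, 1]
    - [0, 0, 0, 0, 0, 0, 1]
    - [0, 0, 0, 0, 0, 0, 1]
  newtons: 45

```text
clock: 52.65
tcp_pos: [0.5457, -0.2885, 0.0171]
tcp_rot: [-1.761, -1.765, -0.73]
wrist_force: [-0.5, -0.5, 1.6]
opening: 0.0397
grasp_force: 45.0
```

Run:
```python
from plan import *
plan([]);measured();rel((.5452,-.2873),-90)
P,R=placepose((-40,40),.04,180+HY-90)
plan([((.50,-.26,.27),Rt(90,45,-90)),((.50,-.14,.30),Rt(88)),((.56,-.03,.30),Rt(80)),(P+UP*.08,R)])
```

```text
err mm [ 0.9 -0.2  5.4] deg [-0.1 -0.1 -0.2] q [ 1.2   1.09 -0.87  1.47  0.09  1.25  0.46] t 52.6 F [-0.5 -0.5  1.6] open 0.0397
rel t mm [ 2.87586331 -0.45798352 -1.17439531] yaw misfit [-0.1 -0.1 -0.2]
err mm [0. 0. 0.] deg [-0. -0. -0.] q [ 1.2   1.09 -0.87  1.47  0.09  1.25  0.46] t 52.6 F [-0.5 -0.5  1.6] open 0.0397
[19.87, -4.47, -15.92, 0.1, 0.1, 0.2] rows 5.2
[10.61, -0.01, 6.35, -0.8, -44.9, 1.9] rows 5.2
[11.21, 5.6, 0.01, 0.0, -0.0, 8.0] rows 2.5
[7.01, 3.72, 5.13, 0.9, -45.0, 2.1] rows 5.2
```

Call:
drive_tool:
  steps:
    - [19.9, -4.5, -15.9, 0.1, 0.1, 0.2, 1]
    - [19.9, -4.5, -15.9, 0.1, 0.1, 0.2, 1]
    - [19.9, -4.5, -15.9, 0.1, 0.1, 0.2, 1]
    - [19.9, -4.5, -15.9, 0.1, 0.1, 0.2, 1]
    - [19.9, -4.5, -15.9, 0.1, 0.1, 0.2, 1]
    - [19.9, -4.5, -15.9, 0.1, 0.1, 0.2, 1]
    - [19.9, -4.5, -15.9, 0.1, 0.1, 0.2, 1]

```text
clock: 53.35
tcp_pos: [0.5, -0.2596, 0.2709]
tcp_rot: [-1.763, -1.764, -0.727]
wrist_force: [0.6, 0.1, -1.7]
opening: 0.0397
grasp_force: 45.0
```

Call:
drive_tool:
  steps:
    - [10.6, 0, 6.4, -0.8, -44.9, 1.9, 1]
    - [10.6, 0, 6.4, -0.8, -44.9, 1.9, 1]
    - [10.6, 0, 6.4, -0.8, -44.9, 1.9, 1]
    - [10.6, 0, 6.4, -0.8, -44.9, 1.9, 1]
    - [10.6, 0, 6.4, -0.8, -44.9, 1.9, 1]
    - [10.6, 0, 6.4, -0.8, -44.9, 1.9, 1]
    - [10.6, 0, 6.4, -0.8, -44.9, 1.9, 1]

```text
clock: 54.05
tcp_pos: [0.4991, -0.1381, 0.2981]
tcp_rot: [-2.255, -2.183, 0.0]
wrist_force: [-0.1, 0.2, -1.1]
opening: 0.0399
grasp_force: 45.0
```

Call:
drive_tool:
  steps:
    - [11.2, 5.6, 0, 0, 0, 8, 1]
    - [11.2, 5.6, 0, 0, 0, 8, 1]
    - [11.2, 5.6, 0, 0, 0, 8, 1]
    - [11.2, 5.6, 0, 0, 0, 8, 1]
    - [11.2, 5.6, 0, 0, 0, 8, 1]

```text
clock: 54.55
tcp_pos: [0.5597, -0.0315, 0.2972]
tcp_rot: [-2.405, -2.013, 0.002]
wrist_force: [0.8, -0.4, -1.8]
opening: 0.0398
grasp_force: 45.0
```

Call:
drive_tool:
  steps:
    - [7, 3.7, 5.1, 0.9, -45, 2.1, 1]
    - [7, 3.7, 5.1, 0.9, -45, 2.1, 1]
    - [7, 3.7, 5.1, 0.9, -45, 2.1, 1]
    - [7, 3.7, 5.1, 0.9, -45, 2.1, 1]
    - [7, 3.7, 5.1, 0.9, -45, 2.1, 1]
    - [7, 3.7, 5.1, 0.9, -45, 2.1, 1]
    - [7, 3.7, 5.1, 0.9, -45, 2.1, 1]
    - [7, 3.7, 5.1, 0.9, -45, 2.1, 1]

```text
clock: 55.35
tcp_pos: [0.6085, 0.031, 0.2473]
tcp_rot: [1.972, 1.586, -0.819]
wrist_force: [-0.5, -0.7, -1.7]
opening: 0.0397
grasp_force: 45.0
```

Run:
```python
from plan import *
measured();base()
P,R=placepose((-40,40),.033,180+HY-90)
plan([(P,R)])
```

```text
base heater mm [-40.   38.4] z 118.6 F [-0.5 -0.7 -1.7] up [ 0.002 -0.001  1.   ]
err mm [0. 0. 0.] deg [0. 0. 0.] q [ 0.    0.66 -0.66  1.5   0.86  1.8  -1.01] t 55.4 F [-0.5 -0.7 -1.7] open 0.0397
[6.17, 0.02, 5.94, -0.3, -0.0, -0.0] rows 1.7
```

Call:
drive_tool:
  steps:
    - [3, 0, 3, -0.3, 0, 0, 1]
    - [6.1, 0, 6, -0.3, 0, 0, 1]
    - [6.1, 0, 6, -0.3, 0, 0, 1]
    - [6.1, 0, 6, -0.3, 0, 0, 1]
    - [6.1, 0, 6, -0.3, 0, 0, 1]
    - [6.1, 0, 6, -0.3, 0, 0, 1]

```text
clock: 55.95
tcp_pos: [0.6094, 0.0341, 0.1655]
tcp_rot: [1.968, 1.586, -0.805]
wrist_force: [-0.6, -0.7, -1.0]
opening: 0.0397
grasp_force: 45.0
```

Run:
```python
from plan import *
measured();base()
for h in(.014,.001):
    P,R=placepose((-40,40),h,180+HY-90);plan([(P,R)])
```

```text
base heater mm [-39.5  41.8] z 36.8 F [-0.6 -0.7 -1. ] up [-0.007 -0.001  1.   ]
err mm [0. 0. 0.] deg [-0.  0. -0.] q [-0.01  0.74 -0.65  1.57  0.89  1.7  -1.11] t 56.0 F [-0.6 -0.7 -1. ] open 0.0397
[1.49, -0.04, 1.73, 0.4, -0.2, -0.2] rows 0.5
err mm [ 0.6  1.5 22.8] deg [-0.4  0.2  0.2] q [-0.01  0.74 -0.65  1.57  0.89  1.7  -1.11] t 56.0 F [-0.6 -0.7 -1. ] open 0.0397
[0.92, -0.0, 0.92, -0.0, 0.0, 0.0] rows 0.3
```

Call:
drive_tool:
  steps:
    - [-0.1, 0, 0.1, 0.4, -0.2, -0.2, 1]
    - [0.6, 0, 0.8, 0.4, -0.2, -0.2, 1]
    - [1.5, 0, 1.7, 0.4, -0.2, -0.2, 1]
    - [1.5, 0, 1.7, 0.4, -0.2, -0.2, 1]
    - [1.5, 0, 1.7, 0.4, -0.2, -0.2, 1]

```text
clock: 56.45
tcp_pos: [0.6078, 0.0325, 0.1394]
tcp_rot: [1.964, 1.59, -0.824]
wrist_force: [0.4, 1.0, -1.3]
opening: 0.0393
grasp_force: 45.0
```

Call:
drive_tool:
  steps:
    - [0.4, 0, 0.4, 0, 0, 0, 1]
    - [0.9, 0, 0.9, 0, 0, 0, 1]
    - [0.9, 0, 0.9, 0, 0, 0, 1]
    - [0.9, 0, 0.9, 0, 0, 0, 1]

```text
clock: 56.85
tcp_pos: [0.6081, 0.033, 0.1284]
tcp_rot: [1.965, 1.589, -0.821]
wrist_force: [-1.5, 1.6, 4.7]
opening: 0.0396
grasp_force: 45.0
```

```bash
python3 -c "
from plan import *
base()"
```

```text
base heater mm [-40.9  40.1] z -0.3 F [-1.5  1.6  4.7] up [0.004 0.003 1.   ]
```

Seated in well2. Release and retreat, then check everything from above and plan the switch push.

Call:
drive_tool:
  steps:
    - [0, 0, 0, 0, 0, 0, 0.4]
    - [0, 0, 0, 0, 0, 0, 0.4]
    - [0, 0, 0, 0, 0, 0, 0.4]
    - [0, 0, -1, 0, 0, 0, 0.4]
    - [0, 0, -4, 0, 0, 0, 0.4]
    - [0, 0, -8, 0, 0, 0, 0.4]
    - [0, 0, -12, 0, 0, 0, 0.4]
    - [0, 0, -16, 0, 0, 0, 0.4]

```text
clock: 57.65
tcp_pos: [0.6326, 0.1448, 0.2419]
tcp_rot: [1.966, 1.59, -0.821]
wrist_force: [1.1, 0.6, -0.4]
opening: 0.0527
grasp_force: 0.0
```

Call:
drive_tool:
  steps:
    - [-4, 4, -5, 0, 9, 0, 0.4]
    - [-8, 8, -8, 0, 18, 0, 0.4]
    - [-8, 12, -10, 0, 27, 0, 0.4]
    - [-8, 14, -10, 0, 36, 0, 0.4]
    - [-8, 14, -10, 0, 45, 0, 0.4]
    - [-8, 14, -10, 0, 45, 0, 0.4]
    - [-8, 14, -10, 0, 45, 0, 0.4]

```text
clock: 58.35
tcp_pos: [0.7724, 0.1262, 0.3669]
tcp_rot: [-2.445, -1.971, 0.011]
wrist_force: [-0.5, 0.2, -0.6]
opening: 0.0523
grasp_force: 0.0
```

Run:
```python
from kin2 import *
from plan import *
plan([]);measured()
L=json.load(open("kin.json"));q0=manip.observe()["joint_positions"];print(np.round(manip.observe()["tcp_pos"],3))
def chk(n,pos,R):
    m=[(min((x-LO).min(),(HI-x).min()),x) for x in ik(np.array(pos),R,L,q0)];m.sort(key=lambda t:-t[0])
    print(n,len(m),[(round(a,2),np.round(x,2).tolist()) for a,x in m[:1]])
for psi in(90,-90):
  for lean in(0,20,35):
    for x in(.398,.46):chk((psi,lean,x),(x,.056,.12),Rt(psi,lean,0))
p,d=manip.grab_frame("top");cv2.imwrite("pics/top3.png",p)
P=cloud("top",d);q=P[100:300,300:460].reshape(-1,3);r=np.radians(HY)
for w in((-40,-40),(-40,40),(40,-40),(40,40)):
    c=HC+np.array([[np.cos(r),-np.sin(r)],[np.sin(r),np.cos(r)]])@np.array(w)/1000
    k=q[(np.hypot(q[:,0]-c[0],q[:,1]-c[1])<.035)&(q[:,2]>.15)&(q[:,2]<.18)];print(w,len(k),k.mean(0)[:2]-c if len(k) else "",np.median(k[:,2]) if len(k) else "")
cv2.imwrite("pics/top3c.png",cv2.resize(p[110:310,300:560],None,fx=3,fy=3,interpolation=cv2.INTER_CUBIC))
```

```text
err mm [163.6  93.6 237.1] deg [ 0.3 44.7 -0.1] q [ 0.17  0.73 -0.87  0.95  0.54  1.66 -0.72] t 58.4 F [-0.5  0.2 -0.6] open 0.0523
[0.772 0.126 0.367]
(90, 0, 0.398) 17 [(np.float64(0.24), [0.73, 0.36, -1.12, 2.21, 0.44, 0.82, -0.68])]
(90, 0, 0.46) 18 [(np.float64(0.36), [0.6, 0.43, -1.0, 2.09, 0.48, 0.87, -0.67])]
(90, 20, 0.398) 16 [(np.float64(0.44), [0.42, 0.46, -0.78, 2.01, 0.22, 1.14, -0.48])]
(90, 20, 0.46) 17 [(np.float64(0.57), [0.32, 0.52, -0.65, 1.88, 0.21, 1.19, -0.43])]
(90, 35, 0.398) 20 [(np.float64(0.57), [0.23, 0.56, -0.53, 1.88, 0.1, 1.36, -0.37])]
(90, 35, 0.46) 19 [(np.float64(0.58), [-0.14, 0.58, -0.02, 1.75, -0.08, 1.41, -0.12])]
(-90, 0, 0.398) 11 [(np.float64(0.07), [0.83, 0.47, -1.32, 2.21, 0.6, 0.9, 2.29])]
(-90, 0, 0.46) 20 [(np.float64(0.26), [0.65, 0.47, -1.08, 2.09, 0.53, 0.9, 2.4])]
(-90, 20, 0.398) 20 [(np.float64(0.09), [0.51, 0.52, -0.92, 2.01, 0.29, 1.16, 2.57])]
(-90, 20, 0.46) 19 [(np.float64(0.16), [0.53, 0.65, -0.99, 1.86, 0.4, 1.26, 2.5])]
(-90, 35, 0.398) 20 [(np.float64(0.26), [0.58, 0.8, -1.11, 1.86, 0.38, 1.47, 2.4])]
(-90, 35, 0.46) 21 [(np.float64(0.14), [0.46, 0.79, -0.94, 1.71, 0.34, 1.51, 2.52])]
(-40, -40) 73 [-0.00713952  0.01100298] 0.16217733646799198
(-40, 40) 134 [-0.00146825 -0.0001604 ] 0.16320179712784116
(40, -40) 0  
(40, 40) 101 [-0.00599586  0.00557146] 0.1631420348770527
```

View pics/top3c.png

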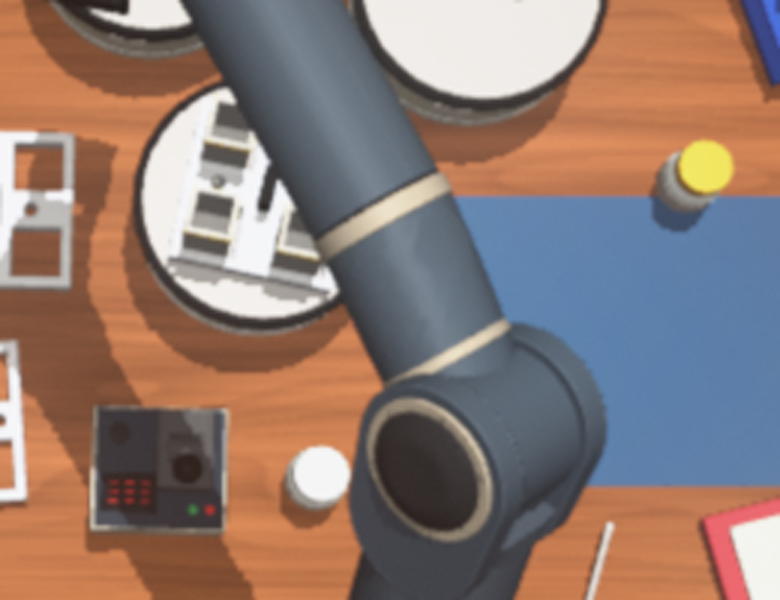

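The picture shows the plate home, cells standing in the windows, the jars unmoved, and the ball at about px (362,265.5), as before. I'll grip the ball sideways, closing along y, and carry it over its arc.

Run:
```python
from kin2 import *
from plan import *
L=json.load(open("kin.json"));q0=manip.observe()["joint_positions"]
b=np.array([.396,.057,.127])
for psi in(0,180):
  for lean in(10,20):
    for dx in(0,.05):
      R=Rt(psi,lean,0);pos=b+[dx,0,0]+.0187*R[:,2]
      m=[(min((x-LO).min(),(HI-x).min()),x) for x in ik(pos,R,L,q0)];m.sort(key=lambda t:-t[0])
      print(psi,lean,dx,np.round(pos,3),len(m),[(round(a,2),np.round(x,2).tolist()) for a,x in m[:1]])
R=Rt(180,15,0);pos=b+.0187*R[:,2];print(pos)
plan([((.62,.20,.36),Rt(125)),((.46,.10,.30),Rt(180)),(pos+[.02,0,.10],R)])
```

```text
0 10 0 [0.393 0.057 0.109] 16 [(np.float64(0.31), [0.39, 0.35, -0.73, 2.14, 0.22, 0.92, -2.05])]
0 10 0.05 [0.443 0.057 0.109] 16 [(np.float64(0.41), [0.31, 0.4, -0.63, 2.04, 0.22, 0.96, -2.02])]
0 20 0 [0.39  0.057 0.109] 17 [(np.float64(0.41), [0.49, 0.5, -0.87, 2.04, 0.27, 1.12, -2.12])]
0 20 0.05 [0.44  0.057 0.109] 16 [(np.float64(0.51), [0.29, 0.49, -0.62, 1.94, 0.19, 1.14, -2.0])]
180 10 0 [0.393 0.057 0.109] 14 [(np.float64(0.32), [0.44, 0.38, -0.8, 2.13, 0.26, 0.93, 1.06])]
180 10 0.05 [0.443 0.057 0.109] 15 [(np.float64(0.43), [0.36, 0.43, -0.7, 2.02, 0.26, 0.97, 1.09])]
180 20 0 [0.39  0.057 0.109] 16 [(np.float64(0.41), [0.26, 0.42, -0.58, 2.04, 0.14, 1.08, 1.18])]
180 20 0.05 [0.44  0.057 0.109] 15 [(np.float64(0.53), [0.46, 0.58, -0.85, 1.92, 0.32, 1.18, 1.01])]
[0.39116008 0.057      0.10893719]
err mm [-0.8  2.5 -0.6] deg [ 0.1 -0.  -0.2] q [ 0.16  0.73 -0.87  0.95  0.54  1.66 -0.72] t 58.4 F [ 0.3  1.2 -0.1] open 0.0522
[3.98, -16.45, 0.76, -0.4, 0.1, -47.3] rows 5.5
[1.01, -18.84, 6.0, -0.0, 0.0, -55.0] rows 6.4
[4.88, -4.29, 9.11, -0.0, 15.0, 0.0] rows 2.2
```

Call:
drive_tool:
  steps:
    - [4, -16.5, 0.8, 0, 0, -47.3, 0.4]
    - [4, -16.5, 0.8, 0, 0, -47.3, 0.4]
    - [4, -16.5, 0.8, 0, 0, -47.3, 0.4]
    - [4, -16.5, 0.8, 0, 0, -47.3, 0.4]
    - [4, -16.5, 0.8, 0, 0, -47.3, 0.4]
    - [4, -16.5, 0.8, 0, 0, -47.3, 0.4]
    - [4, -16.5, 0.8, 0, 0, -47.3, 0.4]

```text
clock: 59.1
tcp_pos: [0.6178, 0.2045, 0.3586]
tcp_rot: [-1.437, -2.789, 0.011]
wrist_force: [0.1, 1.0, -0.9]
opening: 0.0521
grasp_force: 0.0
```

Call:
drive_tool:
  steps:
    - [1, -18.8, 6, 0, 0, -55, 0.4]
    - [1, -18.8, 6, 0, 0, -55, 0.4]
    - [1, -18.8, 6, 0, 0, -55, 0.4]
    - [1, -18.8, 6, 0, 0, -55, 0.4]
    - [1, -18.8, 6, 0, 0, -55, 0.4]
    - [1, -18.8, 6, 0, 0, -55, 0.4]
    - [1, -18.8, 6, 0, 0, -55, 0.4]
    - [1, -18.8, 6, 0, 0, -55, 0.4]

```text
clock: 59.9
tcp_pos: [0.4591, 0.1027, 0.3001]
tcp_rot: [0.005, -3.136, 0.006]
wrist_force: [-0.4, -0.5, -0.1]
opening: 0.0523
grasp_force: 0.0
```

Call:
drive_tool:
  steps:
    - [4.9, -4.3, 4, 0, 15, 0, 0.4]
    - [4.9, -4.3, 9.1, 0, 15, 0, 0.4]
    - [4.9, -4.3, 9.1, 0, 15, 0, 0.4]
    - [4.9, -4.3, 9.1, 0, 15, 0, 0.4]
    - [4.9, -4.3, 9.1, 0, 15, 0, 0.4]
    - [4.9, -4.3, 9.1, 0, 15, 0, 0.4]

```text
clock: 60.5
tcp_pos: [0.4116, 0.0598, 0.2115]
tcp_rot: [0.004, -2.878, 0.004]
wrist_force: [-0.2, 0.1, 0.8]
opening: 0.052
grasp_force: 0.0
```

Run:
```python
from plan import *
plan([]);measured()
p,d=manip.grab_frame("top");P=cloud("top",d);q=P[110:240,330:450].reshape(-1,3);r=np.radians(HY)
for w in((-40,-40),(-40,40),(40,-40),(40,40)):
    c=HC+np.array([[np.cos(r),-np.sin(r)],[np.sin(r),np.cos(r)]])@np.array(w)/1000
    k=q[(np.hypot(q[:,0]-c[0],q[:,1]-c[1])<.035)&(q[:,2]>.15)&(q[:,2]<.18)];print(w,len(k),k.mean(0)[:2]-c if len(k) else "",np.median(k[:,2]) if len(k) else "")
for c,rr,z,a,_ in rects(P,(185,335,130,290),.010,.032,200,p.min(2)>150): print("plate",np.round(rr[0],1),np.round(rr[1],1),round(z,4))
p,d=manip.grab_frame("wrist");cv2.imwrite("pics/w5.png",p)
R=Rt(180,15,0);pos=np.array([.396,.057,.127])+.0187*R[:,2]
plan([(pos,R)])
```

```text
err mm [0.4 2.8 2.5] deg [ 0.1  0.1 -0.1] q [ 0.76  0.48 -1.26  1.93  0.34  1.32  0.93] t 60.5 F [-0.2  0.1  0.8] open 0.052
(-40, -40) 83 [ 0.00678388 -0.00645859] 0.16266523343105055
(-40, 40) 0  
(40, -40) 145 [-0.00264045  0.00081432] 0.16190598623997635
(40, 40) 143 [-0.00211    -0.00025566] 0.16234883804486583
plate [648.8 229.4] [144.8 147.3] 0.0183
plate [448.2 273.9] [145.7 144.4] 0.0187
err mm [-0.  -0.5 -0.1] deg [0. 0. 0.] q [ 0.76  0.48 -1.26  1.93  0.34  1.32  0.93] t 60.6 F [-0.  -1.  -0.5] open 0.0519
[-0.69, -0.25, 10.43, -0.2, -0.1, 0.1] rows 2.1
```

View pics/w5.png

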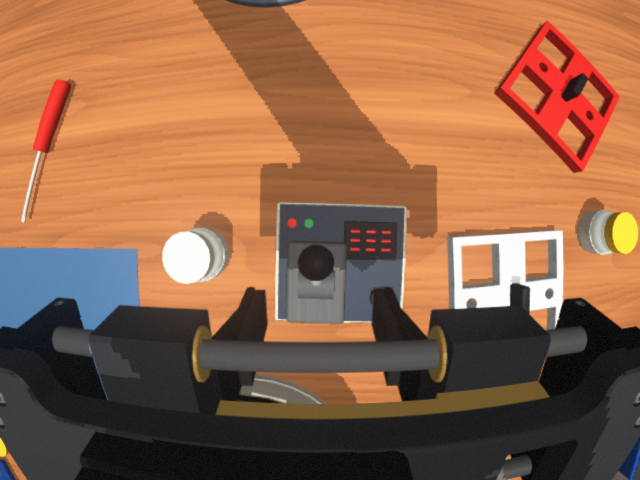

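Ball at (316,263) is centred between the fingers, and both spare plates and the cells read right. Check the ball's position, then go down.

Run:
```python
from plan import *
b=wray(316,263,.127,manip.observe());print(b);measured()
R=Rt(180,15,0);pos=np.array([b[0],b[1],.127])+.0187*R[:,2]
plan([(pos+UP*.03,R),(pos,R),(pos+[.024,0,.005],R),(pos+[.05,0,0],R)])
```

```text
[0.39765146 0.0570997  0.127     ]
err mm [0. 0. 0.] deg [0. 0. 0.] q [ 0.76  0.48 -1.26  1.93  0.34  1.32  0.93] t 60.6 F [-0.  -1.  -0.5] open 0.0519
[-0.07, -0.2, 7.48, -0.2, -0.1, 0.1] rows 1.5
[-0.78, -0.0, 2.9, 0.0, 0.0, 0.0] rows 0.6
[-2.19, -0.0, -1.1, 0.0, 0.0, 0.0] rows 0.5
[-2.64, -0.0, -0.19, 0.0, 0.0, 0.0] rows 0.5
```

Call:
drive_tool:
  steps:
    - [-0.1, -0.2, 4, 0, 0, 0, 0.4]
    - [-0.1, -0.2, 7.5, 0, 0, 0, 0.4]
    - [-0.1, -0.2, 7.5, 0, 0, 0, 0.4]
    - [-0.8, -0.2, 10.4, 0, 0, 0, 0.4]
    - [-0.8, -0.2, 10.4, 0, 0, 0, 0.4]
    - [-0.8, -0.2, 10.4, 0, 0, 0, 0.4]

```text
clock: 61.2
tcp_pos: [0.3923, 0.0568, 0.1091]
tcp_rot: [0.003, -2.877, 0.002]
wrist_force: [0.2, -0.7, 0.1]
opening: 0.0524
grasp_force: 0.0
```

Call:
drive_tool:
  steps:
    - [0, 0, 0, 0, 0, 0, 1]
    - [0, 0, 0, 0, 0, 0, 1]
    - [0, 0, 0, 0, 0, 0, 1]
    - [0, 0, 0, 0, 0, 0, 1]
    - [0, 0, 0, 0, 0, 0, 1]
    - [0, 0, 0, 0, 0, 0, 1]
  newtons: 8

```text
clock: 61.8
tcp_pos: [0.3914, 0.0567, 0.1078]
tcp_rot: [0.003, -2.875, 0.002]
wrist_force: [-0.5, 1.8, 2.1]
opening: 0.0249
grasp_force: 8.0
```

Call:
drive_tool:
  steps:
    - [-0.8, 0, -0.5, 0, 0, 0, 1]
    - [-1.5, 0, -0.9, 0, 0, 0, 1]
    - [-2.2, 0, -1.1, 0, 0, 0, 1]
    - [-3, 0, -1.2, 0, 0, 0, 1]
    - [-3.8, 0, -1.2, 0, 0, 0, 1]
    - [-4.5, 0, -1.3, 0, 0, 0, 1]
    - [-4.9, 0, -1.3, 0, 0, 0, 1]
    - [-4.9, 0, -1.3, 0, 0, 0, 1]

```text
clock: 62.6
tcp_pos: [0.4396, 0.0557, 0.1063]
tcp_rot: [0.003, -2.868, 0.006]
wrist_force: [-6.8, -1.3, 0.2]
opening: 0.0251
grasp_force: 8.0
```

Call:
drive_tool:
  steps:
    - [0, 0, 0, 0, 0, 0, 0.4]
    - [0, 0, 0, 0, 0, 0, 0.4]
    - [0, 0, 0, 0, 0, 0, 0.4]
    - [0, 0, 0, 0, 0, 0, 0.4]
    - [0, 0, -3, 0, 0, 0, 0.4]
    - [0, 0, -7, 0, 0, 0, 0.4]
    - [0, 0, -12, 0, 0, 0, 0.4]
    - [0, 0, -12, 0, 0, 0, 0.4]

```text
clock: 63.4
tcp_pos: [0.4781, 0.0586, 0.2283]
tcp_rot: [0.001, -2.887, -0.001]
wrist_force: [0.9, 1.2, -0.8]
opening: 0.0519
grasp_force: 0.0
```

Call:
drive_tool:
  steps:
    - [0, 5, -3, 0, 0, 0, 0.4]
    - [0, 10, -4, 0, 0, 0, 0.4]
    - [0, 15, -5, 0, 0, 0, 0.4]
    - [0, 20, -5, 0, 0, 0, 0.4]
    - [0, 20, -5, 0, 0, 0, 0.4]
    - [0, 20, -5, 0, 0, 0, 0.4]

```text
clock: 64.0
tcp_pos: [0.4852, 0.259, 0.2705]
tcp_rot: [0.01, -2.875, 0.003]
wrist_force: [1.1, -0.5, 0.1]
opening: 0.0521
grasp_force: 0.0
```

Run:
```python
from plan import *
plan([])
p,d=manip.grab_frame("top");P=cloud("top",d);q=P[110:240,330:450].reshape(-1,3);r=np.radians(HY)
for w in((-40,-40),(-40,40),(40,-40),(40,40)):
    c=HC+np.array([[np.cos(r),-np.sin(r)],[np.sin(r),np.cos(r)]])@np.array(w)/1000
    k=q[(np.hypot(q[:,0]-c[0],q[:,1]-c[1])<.035)&(q[:,2]>.15)&(q[:,2]<.18)];print(w,len(k),k.mean(0)[:2]-c if len(k) else "",np.median(k[:,2]) if len(k) else "")
k=P[230:300,325:385].reshape(-1,3);k=k[(k[:,2]>.12)&(k[:,2]<.16)];print("ball",len(k),k.mean(0) if len(k) else "")
for c,rr,z,a,_ in rects(P,(185,335,130,290),.010,.032,200,p.min(2)>150): print("plate",np.round(rr[0],1),np.round(rr[1],1),round(z,4))
cv2.imwrite("pics/end.png",cv2.resize(p[100:300,290:550],None,fx=3,fy=3,interpolation=cv2.INTER_CUBIC))
```

```text
err mm [ 42.3 201.8 161.6] deg [ 0.2  0.3 -0.4] q [ 0.25  0.61 -1.15  1.57  0.35  1.49  0.64] t 64.0 F [ 1.1 -0.5  0.1] open 0.0521
(-40, -40) 140 [-0.00066346  0.00020789] 0.16295780949557442
(-40, 40) 109 [ 0.00305428 -0.0026444 ] 0.16368648644428455
(40, -40) 146 [-0.00269323  0.00096015] 0.162581648069903
(40, 40) 140 [-2.40536627e-03 -1.40990487e-05] 0.1623253051997769
ball 78 [0.4421967  0.05537199 0.13350959]
plate [448. 274.] [145.2 144.8] 0.0188
```

View pics/end.png

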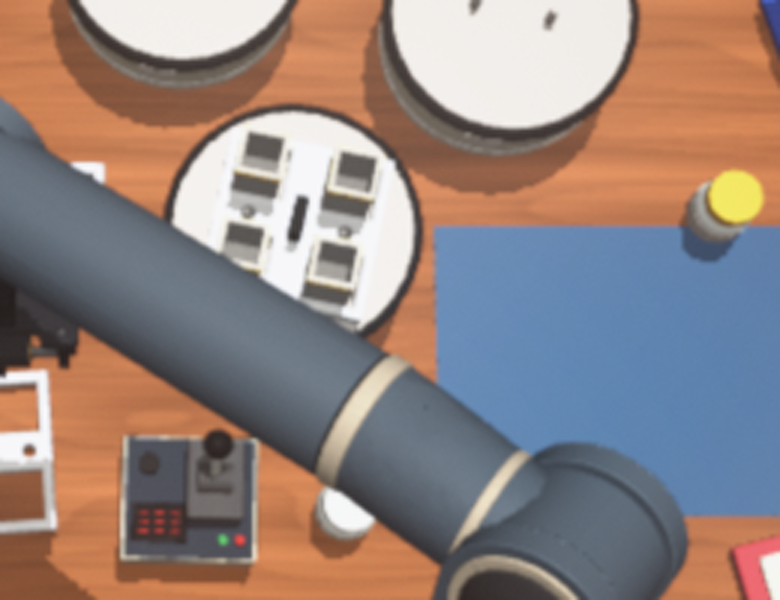

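The four cells stand mouth up in the windows, at (265,155), (353,175), (245,243) and (333,265). The ball at (218,443) now leans away, having moved 46 mm, which is its full travel. Nothing touches the robot, so I'll hand in.

```bash
python3 -c "
from workcell import manip
print(manip.sign_off())"
```

```text
the job is handed in; nothing more can be done
None
```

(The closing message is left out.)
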